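# Inspect adapter housings: gauge the green-tagged, sort pass from reject

### The arm

A 7-joint arm with a two-finger parallel gripper is mounted at the origin on the work surface. World frame = base frame: x ahead of the robot, y to its left, z up, the work surface at z = 0. Lengths are in mm, angles in rad, forces in N, time in s.
With the tool pointing down it reaches from about 400 to 850 mm from the base axis. Payload 10.4 kg.
Tool frame: the origin (TCP) lies on the centre line of the jaws, within the pads' length; the fingertips stand 19 mm ahead of it and the grasp point (between the pads) is the TCP; x points along the fingers, z is the direction in which the jaws open and shut, and the axes are right-handed (so a half turn about x gives the same grasp; the last joint's range is limited). The gripper opens to 87 mm and grips with 3 to 60 N. Pads are 19 mm wide; open, the fingers measure 117 mm over their backs; the gripper's body (75 mm by 190 mm) begins 51 mm behind the grasp point.
Start: joints at [-1.247, 0.332, -0.065, 1.46, 0.022, 1.35, -0.088], TCP at [212.419, 587.816, 241.576] pointing down, gripper open.
Joint ranges: [-2.6, 2.6], [-0.5, 2.12], [-1.47, 1.34], [0.16, 2.42], [-1.27, 4.41], [0.06, 2.06], [-2.6, 2.6]. Speed limits (rad/s): [2.22, 2.22, 2.79, 2.79, 3.14, 3.14, 3.14].

### API

Orientations are given as a unit quaternion [w, x, y, z].
In Python, from workcell import robot gives the robot as it stands.
- The arm moves only by the tool move_arm, never from a script. Its argument "moves" is a list of rows, each a list of 7 numbers: the finger opening in mm, from 0 to 87, then the shift along the world's x, y, z in mm, then the turn, a rotation vector about the world's x, y, z in rad. In form: [[gripper, dx, dy, dz, rx, ry, rz], ...]. A call has 1 to 10 rows; each row shifts and turns the commanded pose from where the row before left it; what a row does not reach is not made up. A row lasts 1/8 s, in which the tool goes at most 62.5 mm and 10.7 degrees, less where a joint would pass 70% of its speed; a pose out of reach is approached as far as the arm can. A call with a gripper value outside its range is refused whole. The fingers move at their own pace and stop on an object; the grip force is fixed at half the most. Time passes only in rows, so rows that do not move let the fingers close. It gives the time, the measured TCP pose, the force and the opening at its end, in the units of the state.
- robot.sense(): the state, without advancing time (a new reading comes with each control period).
- robot.snapshot(name): name is "scene" or "top"; returns a dict with "image" (384x512x3 uint8, red, green, blue), "intrinsics" (3x3 intrinsics, pixels), "T" (4x4, takes a point from camera to world coordinates). Camera axes: x right, y down, z forward; pixel columns grow to the right and rows downward; lengths in mm; the calibration is good to about 2 mm. A picture is of the moment at which its call begins. There is no depth.
- robot.sign_off(): hands the job in, once; it reports no verdict.
The state is a dict: "t": time; "joint_positions": joint angles; "qvel": joint speeds; "tau": joint torques, N m; "tool_pos": TCP position; "tcp_rot": TCP orientation; "ft_force": force on the tool from outside, world axes, zero at the start; "moment": the same for the moment, N m; "opening": finger opening in mm.
Only numpy, scipy, OpenCV 4.12 (cv2) and the standard library are available. Lean on these libraries where they do the work, as an engineer would, in place of code of your own. Each camera call takes 0.05 s, during which the arm holds its last target.

### The job

Finish inspecting the adapter housings that stand on the bench: slide every housing with a round green sticker down onto a pin of the four-pin gauge as far as it will go, one to a pin, and with all of them on, press the measure button fully down and let it up. Then seat each green-stickered housing that went fully down on its pin in the pass tray (the white row of three nests), and seat those that stuck part-way, as well as every housing with an oblong red sticker, in the reject tray (the dark block of two by two nests): one to a nest, upright, flange flat in its pocket. Red-stickered housings never go on the gauge; leave everything else on the bench where it is.

Things in the scene. Friction and masses are not known exactly. Their poses are not given: they have to be found in the camera images.
- housing_a_mid (a point): Die-cast aluminium adapter housing, 70 g: square barrel 28 x 28 mm, 42 mm high, round bore 18.6 mm right through on its upright axis, on a flange 5 mm thick whose two wings reach 64 mm along its x, 36 mm along y. A round green sticker, 16 mm across, is on top of its +x wing. Point: its centre, 21 mm above the underside; z up. None if absent.
- housing_b_mid (a point): Die-cast aluminium adapter housing, 70 g: square barrel 28 x 28 mm, 42 mm high, round bore 18.6 mm right through on its upright axis, on a flange 5 mm thick whose two wings reach 64 mm along its x, 36 mm along y. A round green sticker, 16 mm across, is on top of its +x wing. Point: its centre, 21 mm above the underside; z up. None if absent.
- housing_c_mid (a point): Die-cast aluminium adapter housing, 70 g: square barrel 28 x 28 mm, 42 mm high, round bore 18.6 mm right through on its upright axis, on a flange 5 mm thick whose two wings reach 64 mm along its x, 36 mm along y. A round green sticker, 16 mm across, is on top of its +x wing. Point: its centre, 21 mm above the underside; z up. None if absent.
- housing_d_mid (a point): Die-cast aluminium adapter housing, 70 g: square barrel 28 x 28 mm, 42 mm high, round bore 18.6 mm right through on its upright axis, on a flange 5 mm thick whose two wings reach 64 mm along its x, 36 mm along y. A round green sticker, 16 mm across, is on top of its +x wing. Point: its centre, 21 mm above the underside; z up. None if absent.
- housing_e_mid (a point): Die-cast aluminium adapter housing, 70 g: square barrel 28 x 28 mm, 42 mm high, round bore 18.6 mm right through on its upright axis, on a flange 5 mm thick whose two wings reach 64 mm along its x, 36 mm along y. A round green sticker, 16 mm across, is on top of its +x wing. Point: its centre, 21 mm above the underside; z up. None if absent.
- housing_f_mid (a point): Die-cast aluminium adapter housing, 70 g: square barrel 28 x 28 mm, 42 mm high, round bore 18.6 mm right through on its upright axis, on a flange 5 mm thick whose two wings reach 64 mm along its x, 36 mm along y. An oblong red sticker, 12 x 31 mm, is on top of its +x wing. Point: its centre, 21 mm above the underside; z up. None if absent.
- housing_g_mid (a point): Die-cast aluminium adapter housing, 70 g: square barrel 28 x 28 mm, 42 mm high, round bore 18.6 mm right through on its upright axis, on a flange 5 mm thick whose two wings reach 64 mm along its x, 36 mm along y. An oblong red sticker, 12 x 31 mm, is on top of its +x wing. Point: its centre, 21 mm above the underside; z up. None if absent.
- pin_1 (a point): Pin 1 of the plug gauge: steel, 16 mm in diameter, 45 mm high, the top 5 mm a cone narrowing to 6 mm across. A housing goes on from above, underside first. Point: on the pin's axis at the face of the gauge plate from which it rises (plate 15 mm thick, 74 mm wide); y along the row of pins, z up.
- pin_2 (a point): Pin 2 of the plug gauge, like pin 1; the four pins stand in a row 80 mm apart along y. A sound bore lets a housing down until its underside rests on the plate (its centre 21 mm above this point); one with a hidden rib of casting flash in the bore stops about 16 mm higher and hangs there.
- pin_3 (a point): Pin 3 of the plug gauge, like pin 1. Point: on the pin's axis at the face of the gauge plate, z up.
- pin_4 (a point): Pin 4 of the plug gauge, like pin 1, next to the button. Point: on the pin's axis at the face of the gauge plate, z up.
- pass_nest_1 (a point): Nest 1 of the pass tray (white walls, one row of three nests 73 mm apart along its x, 223 x 49 mm, 9 mm high). A nest is a pocket 69 mm long (along x), 41 mm wide and 5 mm deep for the flange of one housing, either way round. Point: centre of its floor, z up; a seated housing's centre is 21 mm above it.
- pass_nest_2 (a point): Nest 2 of the pass tray (white walls, one row of three nests 73 mm apart along its x, 223 x 49 mm, 9 mm high). A nest is a pocket 69 mm long (along x), 41 mm wide and 5 mm deep for the flange of one housing, either way round. Point: centre of its floor, z up; a seated housing's centre is 21 mm above it.
- pass_nest_3 (a point): Nest 3 of the pass tray (white walls, one row of three nests 73 mm apart along its x, 223 x 49 mm, 9 mm high). A nest is a pocket 69 mm long (along x), 41 mm wide and 5 mm deep for the flange of one housing, either way round. Point: centre of its floor, z up; a seated housing's centre is 21 mm above it.
- reject_nest_1 (a point): Nest 1 of the reject tray (black with grey walls, a block of two by two nests, 73 mm apart along x, 70 mm along y, 150 x 119 mm, 9 mm high). A nest is a pocket 69 mm long (along x), 41 mm wide and 5 mm deep for the flange of one housing, either way round. Point: centre of its floor, z up; a seated housing's centre is 21 mm above it.
- reject_nest_2 (a point): Nest 2 of the reject tray (black with grey walls, a block of two by two nests, 73 mm apart along x, 70 mm along y, 150 x 119 mm, 9 mm high). A nest is a pocket 69 mm long (along x), 41 mm wide and 5 mm deep for the flange of one housing, either way round. Point: centre of its floor, z up; a seated housing's centre is 21 mm above it.
- reject_nest_3 (a point): Nest 3 of the reject tray (black with grey walls, a block of two by two nests, 73 mm apart along x, 70 mm along y, 150 x 119 mm, 9 mm high). A nest is a pocket 69 mm long (along x), 41 mm wide and 5 mm deep for the flange of one housing, either way round. Point: centre of its floor, z up; a seated housing's centre is 21 mm above it.
- reject_nest_4 (a point): Nest 4 of the reject tray (black with grey walls, a block of two by two nests, 73 mm apart along x, 70 mm along y, 150 x 119 mm, 9 mm high). A nest is a pocket 69 mm long (along x), 41 mm wide and 5 mm deep for the flange of one housing, either way round. Point: centre of its floor, z up; a seated housing's centre is 21 mm above it.
- measure_button (a joint): Travel of the gauge's round grey push button, m: 0 released, 0.006 fully pressed (takes about 4 N); it springs back.
- measure_button_top (a point): Centre of the top face of the measure button (26 mm across, in a black ring 42 mm across whose rim it overtops by 10 mm), on the grey head at the +y end of the gauge; press straight down.
- wipe_bottle: Bystander, not part of the job: white plastic solvent bottle, 42 mm across, 66 mm high, among the housings. Origin at its underside.
- tape_roll: Bystander, not part of the job: black ring-shaped roll of tape, 68 mm across, 18 mm high. Origin at its underside.
- cap_jar: Bystander, not part of the job: clear jar with black lid, 48 mm across, 55 mm high. Origin at its underside.
- cleaner_cassette: Bystander, not part of the job: grey box-shaped cleaning cassette, 110 x 60 x 32 mm. Origin at its underside.
Not all that is in view belongs to the job. What is shaped like the part that bears housing_e_mid but purple or turquoise is not meant.

How it is judged (in metres and radians):
On the way, in this order (a step that is already met when the one before it is completed fails the run):
1. every green-stickered housing present is on a gauge pin, as far down as it goes (((horizontal distance between housing_a_mid and pin_1 below 0.006 m and z of housing_a_mid in the frame of pin_1 below 0.0235 m) or (horizontal distance between housing_a_mid and pin_2 below 0.006 m and z of housing_a_mid in the frame of pin_2 below 0.0235 m) or (horizontal distance between housing_a_mid and pin_3 below 0.006 m and z of housing_a_mid in the frame of pin_3 below 0.0235 m) or (horizontal distance between housing_a_mid and pin_4 below 0.006 m and z of housing_a_mid in the frame of pin_4 below 0.0235 m)) and ((horizontal distance between housing_b_mid and pin_1 below 0.006 m and z of housing_b_mid in the frame of pin_1 below 0.041 m) or (horizontal distance between housing_b_mid and pin_2 below 0.006 m and z of housing_b_mid in the frame of pin_2 below 0.041 m) or (horizontal distance between housing_b_mid and pin_3 below 0.006 m and z of housing_b_mid in the frame of pin_3 below 0.041 m) or (horizontal distance between housing_b_mid and pin_4 below 0.006 m and z of housing_b_mid in the frame of pin_4 below 0.041 m)) and ((horizontal distance between housing_c_mid and pin_1 below 0.006 m and z of housing_c_mid in the frame of pin_1 below 0.0235 m) or (horizontal distance between housing_c_mid and pin_2 below 0.006 m and z of housing_c_mid in the frame of pin_2 below 0.0235 m) or (horizontal distance between housing_c_mid and pin_3 below 0.006 m and z of housing_c_mid in the frame of pin_3 below 0.0235 m) or (horizontal distance between housing_c_mid and pin_4 below 0.006 m and z of housing_c_mid in the frame of pin_4 below 0.0235 m)) and ((horizontal distance between housing_d_mid and pin_1 below 0.006 m and z of housing_d_mid in the frame of pin_1 below 0.041 m) or (horizontal distance between housing_d_mid and pin_2 below 0.006 m and z of housing_d_mid in the frame of pin_2 below 0.041 m) or (horizontal distance between housing_d_mid and pin_3 below 0.006 m and z of housing_d_mid in the frame of pin_3 below 0.041 m) or (horizontal distance between housing_d_mid and pin_4 below 0.006 m and z of housing_d_mid in the frame of pin_4 below 0.041 m)) and ((horizontal distance between housing_e_mid and pin_1 below 0.006 m and z of housing_e_mid in the frame of pin_1 below 0.0235 m) or (horizontal distance between housing_e_mid and pin_2 below 0.006 m and z of housing_e_mid in the frame of pin_2 below 0.0235 m) or (horizontal distance between housing_e_mid and pin_3 below 0.006 m and z of housing_e_mid in the frame of pin_3 below 0.0235 m) or (horizontal distance between housing_e_mid and pin_4 below 0.006 m and z of housing_e_mid in the frame of pin_4 below 0.0235 m))), for 0.3 s.
2. the measure button is pressed fully down with all of them still on their pins (all of step 1 and value of joint measure_button above 0.0045 m), for 0.05 s.
At the end, for the whole second after the job is handed in: Every green-stickered housing that goes fully home on a pin sits in a pass nest, and every other housing in a reject nest: centre within 6 mm of the nest's centre, flange flat on the pocket floor (height within 2.5 mm), upright within 0.1 rad, at rest; the button is up (((horizontal distance between housing_a_mid and pass_nest_1 below 0.006 m and z of housing_a_mid in the frame of pass_nest_1 between 0.0185 and 0.0235 m) or (horizontal distance between housing_a_mid and pass_nest_2 below 0.006 m and z of housing_a_mid in the frame of pass_nest_2 between 0.0185 and 0.0235 m) or (horizontal distance between housing_a_mid and pass_nest_3 below 0.006 m and z of housing_a_mid in the frame of pass_nest_3 between 0.0185 and 0.0235 m)) and angle between each of housing_a_mid, housing_b_mid, housing_c_mid, housing_d_mid, housing_e_mid, housing_f_mid, housing_g_mid's own z axis and vertical below 0.1 rad and linear speed of each of housing_a, housing_b, housing_c, housing_d, housing_e, housing_f, housing_g below 0.03 m/s and ((horizontal distance between housing_b_mid and reject_nest_1 below 0.006 m and z of housing_b_mid in the frame of reject_nest_1 between 0.0185 and 0.0235 m) or (horizontal distance between housing_b_mid and reject_nest_2 below 0.006 m and z of housing_b_mid in the frame of reject_nest_2 between 0.0185 and 0.0235 m) or (horizontal distance between housing_b_mid and reject_nest_3 below 0.006 m and z of housing_b_mid in the frame of reject_nest_3 between 0.0185 and 0.0235 m) or (horizontal distance between housing_b_mid and reject_nest_4 below 0.006 m and z of housing_b_mid in the frame of reject_nest_4 between 0.0185 and 0.0235 m)) and ((horizontal distance between housing_c_mid and pass_nest_1 below 0.006 m and z of housing_c_mid in the frame of pass_nest_1 between 0.0185 and 0.0235 m) or (horizontal distance between housing_c_mid and pass_nest_2 below 0.006 m and z of housing_c_mid in the frame of pass_nest_2 between 0.0185 and 0.0235 m) or (horizontal distance between housing_c_mid and pass_nest_3 below 0.006 m and z of housing_c_mid in the frame of pass_nest_3 between 0.0185 and 0.0235 m)) and ((horizontal distance between housing_d_mid and reject_nest_1 below 0.006 m and z of housing_d_mid in the frame of reject_nest_1 between 0.0185 and 0.0235 m) or (horizontal distance between housing_d_mid and reject_nest_2 below 0.006 m and z of housing_d_mid in the frame of reject_nest_2 between 0.0185 and 0.0235 m) or (horizontal distance between housing_d_mid and reject_nest_3 below 0.006 m and z of housing_d_mid in the frame of reject_nest_3 between 0.0185 and 0.0235 m) or (horizontal distance between housing_d_mid and reject_nest_4 below 0.006 m and z of housing_d_mid in the frame of reject_nest_4 between 0.0185 and 0.0235 m)) and ((horizontal distance between housing_e_mid and pass_nest_1 below 0.006 m and z of housing_e_mid in the frame of pass_nest_1 between 0.0185 and 0.0235 m) or (horizontal distance between housing_e_mid and pass_nest_2 below 0.006 m and z of housing_e_mid in the frame of pass_nest_2 between 0.0185 and 0.0235 m) or (horizontal distance between housing_e_mid and pass_nest_3 below 0.006 m and z of housing_e_mid in the frame of pass_nest_3 between 0.0185 and 0.0235 m)) and ((horizontal distance between housing_f_mid and reject_nest_1 below 0.006 m and z of housing_f_mid in the frame of reject_nest_1 between 0.0185 and 0.0235 m) or (horizontal distance between housing_f_mid and reject_nest_2 below 0.006 m and z of housing_f_mid in the frame of reject_nest_2 between 0.0185 and 0.0235 m) or (horizontal distance between housing_f_mid and reject_nest_3 below 0.006 m and z of housing_f_mid in the frame of reject_nest_3 between 0.0185 and 0.0235 m) or (horizontal distance between housing_f_mid and reject_nest_4 below 0.006 m and z of housing_f_mid in the frame of reject_nest_4 between 0.0185 and 0.0235 m)) and ((horizontal distance between housing_g_mid and reject_nest_1 below 0.006 m and z of housing_g_mid in the frame of reject_nest_1 between 0.0185 and 0.0235 m) or (horizontal distance between housing_g_mid and reject_nest_2 below 0.006 m and z of housing_g_mid in the frame of reject_nest_2 between 0.0185 and 0.0235 m) or (horizontal distance between housing_g_mid and reject_nest_3 below 0.006 m and z of housing_g_mid in the frame of reject_nest_3 between 0.0185 and 0.0235 m) or (horizontal distance between housing_g_mid and reject_nest_4 below 0.006 m and z of housing_g_mid in the frame of reject_nest_4 between 0.0185 and 0.0235 m)) and value of joint measure_button below 0.0015 m); the robot touches nothing.
It fails at once if a red-stickered housing is put on a gauge pin ((horizontal distance between housing_f_mid and pin_1 below 0.01 m and z of housing_f_mid in the frame of pin_1 below 0.05 m) or (horizontal distance between housing_f_mid and pin_2 below 0.01 m and z of housing_f_mid in the frame of pin_2 below 0.05 m) or (horizontal distance between housing_f_mid and pin_3 below 0.01 m and z of housing_f_mid in the frame of pin_3 below 0.05 m) or (horizontal distance between housing_f_mid and pin_4 below 0.01 m and z of housing_f_mid in the frame of pin_4 below 0.05 m) or (horizontal distance between housing_g_mid and pin_1 below 0.01 m and z of housing_g_mid in the frame of pin_1 below 0.05 m) or (horizontal distance between housing_g_mid and pin_2 below 0.01 m and z of housing_g_mid in the frame of pin_2 below 0.05 m) or (horizontal distance between housing_g_mid and pin_3 below 0.01 m and z of housing_g_mid in the frame of pin_3 below 0.05 m) or (horizontal distance between housing_g_mid and pin_4 below 0.01 m and z of housing_g_mid in the frame of pin_4 below 0.05 m)).
It fails at once if a bystander is moved by more than 3 cm (distance of any of wipe_bottle, tape_roll, cap_jar, cleaner_cassette from where it was at the start of the episode above 0.03 m).
Of housing_a, housing_b, housing_c, housing_d, housing_e only 3 to 4 are there at a start; the rules pass over those that are not, and their reading is None.
Of housing_f, housing_g only 1 to 2 are there at a start; the rules pass over those that are not, and their reading is None.
At some moment in a run one of housing_a, housing_b, housing_c, housing_d, housing_e, housing_f, housing_g may be knocked a few centimetres aside while the robot is not near it.
It also fails if it takes over 210 s, if anything falls off the work surface, if the arm or the gripper's body presses on something with over 40 N, if the wrist force passes 120 N, or if a joint passes its speed limit or range.

## Working session

There is one attempt and no reset: what is moved stays moved. The work goes in short steps, Python scripts to look and compute and a tool call to move; the robot and the scene stay as the last step left them, time stands still between calls to the robot, and variables do not carry over. Pictures are saved under pics/ and viewed, and the job is handed in when it is done.

Besides the shell and the picture viewer there is one more tool, called after "Request:" as name(argument=value, ...) on one line, values as JSON. move_arm: Moves the arm, as the interface text tells. Its arguments: {"type":"object","properties":{"moves":{"type":"array"}},"required":["moves"]}

```bash
ls; mkdir -p pics
cat > h.py <<'E'
from workcell import robot
import numpy as np, cv2
def snap(n,f=None):
    s=robot.snapshot(n); 
    if f: cv2.imwrite('pics/'+f,cv2.cvtColor(s['image'],cv2.COLOR_RGB2BGR))
    return s
def pix2w(s,u,v,z):
    K=s['intrinsics'];T=s['T']
    d=T[:3,:3]@np.linalg.solve(K,[u,v,1.]); o=T[:3,3]
    return o+d*(z-o[2])/d[2]
def w2pix(s,p):
    T=s['T'];q=T[:3,:3].T@(np.array(p,float)-T[:3,3]); q=s['intrinsics']@q
    return q[:2]/q[2]
E
python3 - <<'E'
from h import *
for n in('top','scene'):
    s=snap(n,n+'0.png'); print(n,s['intrinsics'],s['T'].round(3))
    im=cv2.imread('pics/'+n+'0.png'); cv2.imwrite('pics/'+n+'0b.png',cv2.resize(im,(800,600),interpolation=cv2.INTER_CUBIC))
print(robot.sense())
E
```

```text
pics
top [[458.0524816    0.         261.34174258]
 [  0.         458.0524816  188.4585006 ]
 [  0.           0.           1.        ]] [[ 5.600000e-02 -9.750000e-01  2.170000e-01  2.161120e+02]
 [-9.980000e-01 -5.300000e-02  1.800000e-02 -1.760300e+01]
 [-6.000000e-03 -2.180000e-01 -9.760000e-01  1.258589e+03]
 [ 0.000000e+00  0.000000e+00  0.000000e+00  1.000000e+00]]
scene [[375.44543128   0.         258.93632697]
 [  0.         375.44543128 192.10512369]
 [  0.           0.           1.        ]] [[-5.99000e-01  6.58000e-01 -4.57000e-01  9.07894e+02]
 [ 8.01000e-01  4.96000e-01 -3.35000e-01  3.43829e+02]
 [ 6.00000e-03 -5.66000e-01 -8.24000e-01  8.72195e+02]
 [ 0.00000e+00  0.00000e+00  0.00000e+00  1.00000e+00]]
{'t': 0.1, 'joint_positions': array([-1.2466435 ,  0.33280518, -0.06470967,  1.46082812,  0.02159424,
        1.34988151, -0.08846907]), 'qvel': array([ 0.00039833, -0.00322874, -0.00038747, -0.0011256 ,  0.00132535,
       -0.00051428, -0.00106956]), 'tau': array([ 1.32648005e-03, -6.24545360e+01,  2.47738149e-02, -3.90716422e+01,
       -6.14673877e-02,  3.66961502e-02,  8.13421138e-05]), 'tool_pos': array([212.29399227, 587.51639932, 240.84963149]), 'tcp_rot': array([ 0.57840105, -0.406528  ,  0.57909246,  0.40600387]), 'ft_force': array([-1.31420047,  0.53963301,  0.03122493]), 'moment': array([-0.02023689, -0.06365686, -0.02571082]), 'opening': 86.99482895472043}
```

View pics/top0b.png

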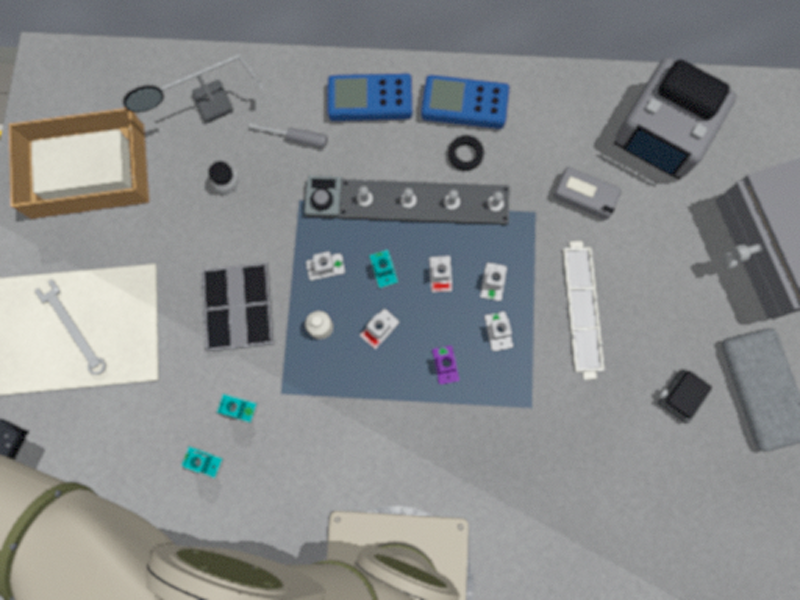

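View pics/scene0b.png

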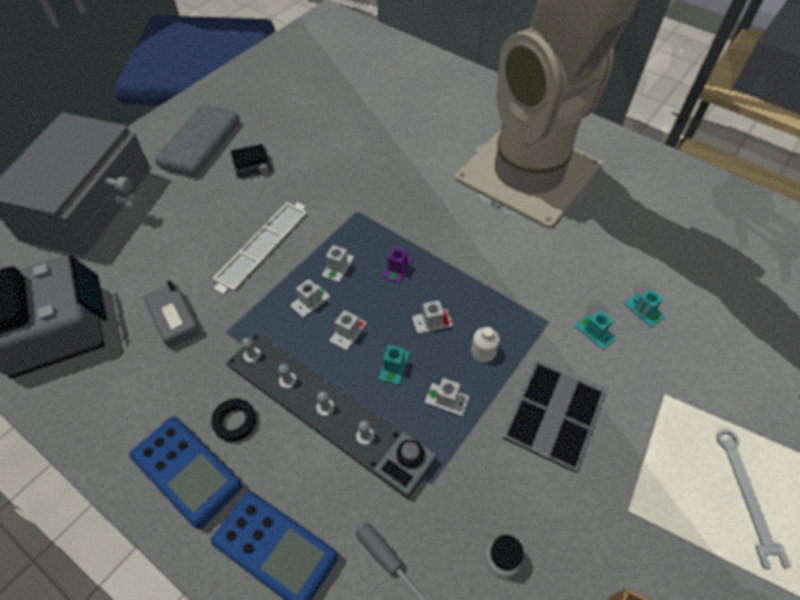

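Run:
```python
import cv2
im=cv2.imread('pics/top0.png')
c=im[105:265,180:350]; cv2.imwrite('pics/c1.png',cv2.resize(c,None,fx=4.7,fy=3.75*1,interpolation=cv2.INTER_CUBIC) if 0 else cv2.resize(c,(637,600),interpolation=cv2.INTER_CUBIC))
c=im[140:260,120:200]; cv2.imwrite('pics/c2.png',cv2.resize(c,None,fx=5,fy=5,interpolation=cv2.INTER_CUBIC))
c=im[140:260,340:400]; cv2.imwrite('pics/c3.png',cv2.resize(c,None,fx=5,fy=5,interpolation=cv2.INTER_CUBIC))
im=cv2.imread('pics/scene0.png')
c=im[130:330,130:390]; cv2.imwrite('pics/c4.png',cv2.resize(c,None,fx=3,fy=3,interpolation=cv2.INTER_CUBIC))
```

```text
(no output)
```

View pics/c1.png

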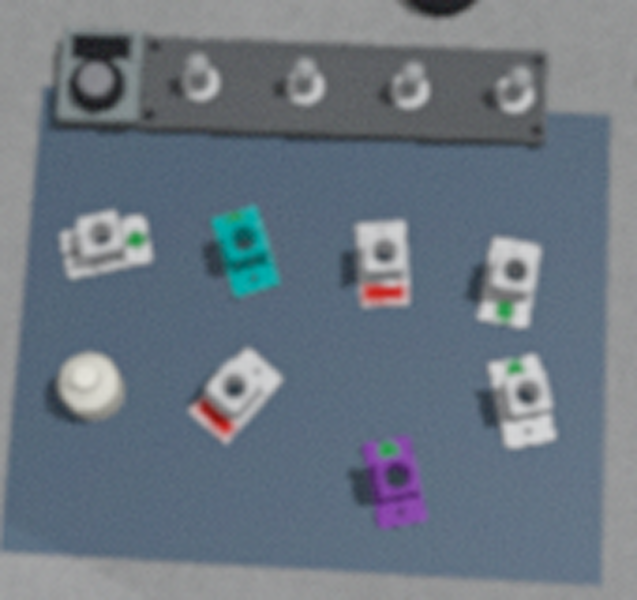

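View pics/c4.png

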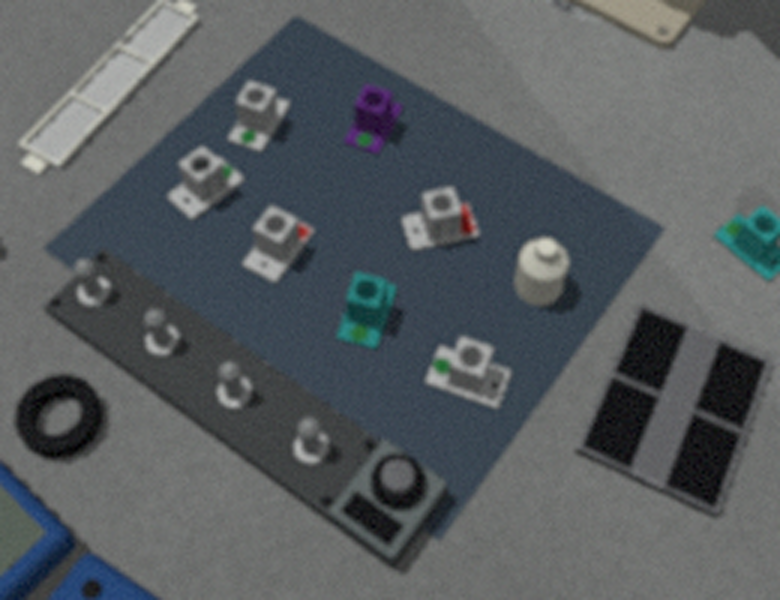

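View pics/c2.png

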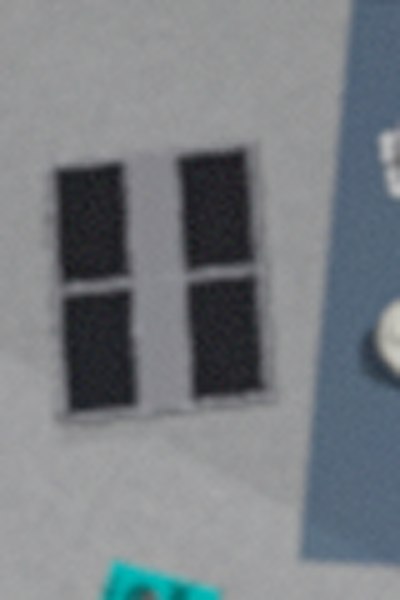

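View pics/c3.png

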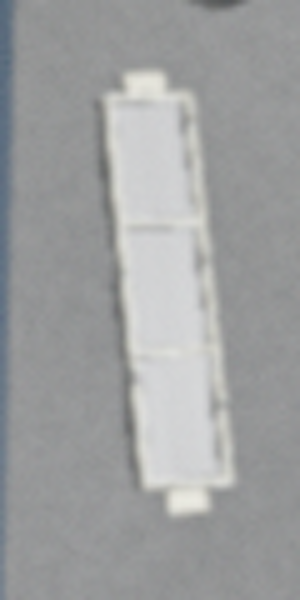

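```bash
cat >> h.py <<'E'
from scipy.optimize import minimize
UP=4
def crop_up(im,u,v,r):
    # upsampled by UP around (u,v); returns img and affine: px -> (px-o)*UP
    u0,v0=int(u-r),int(v-r)
    c=im[v0:v0+2*r,u0:u0+2*r]
    M=np.array([[UP,0,(UP-1)/2.],[0,UP,(UP-1)/2.]])
    return cv2.warpAffine(c,M,(2*r*UP,2*r*UP),flags=cv2.INTER_CUBIC,borderMode=cv2.BORDER_REPLICATE),(u0,v0)
def hull_mask(s,boxes,x,y,yaw,o,sh):
    m=np.zeros(sh,np.uint8)
    c,sn=np.cos(yaw),np.sin(yaw)
    for hx,hy,z0,z1 in boxes:
        P=[]
        for a in(-hx,hx):
            for b in(-hy,hy):
                for z in(z0,z1):
                    P.append(w2pix(s,(x+c*a-sn*b,y+sn*a+c*b,z)))
        P=(np.array(P)-o)*UP+(UP-1)/2.
        h=cv2.convexHull(P.astype(np.float32))
        cv2.fillConvexPoly(m,np.round(h*16).astype(np.int32),255,cv2.LINE_8,4)
    return cv2.GaussianBlur(m,(0,0),UP*0.6)/255.
def hmask(im):
    a=im.astype(float); R,G,B=a[...,0],a[...,1],a[...,2]
    v=R-0.35*B  # mat: low R
    return a
def fit(s,boxes,obj,x0,r=22):
    """obj(img)->float mask 0..1 ; x0=(x,y,yaw)"""
    u,v=w2pix(s,(x0[0],x0[1],boxes[0][2]+15))
    c,o=crop_up(s['image'],u,v,r); t=obj(c.astype(float))
    f=lambda p:np.mean((hull_mask(s,boxes,p[0],p[1],p[2],o,t.shape)-t)**2)
    best=None
    for d in(-.25,0,.25):
        q=minimize(f,[x0[0],x0[1],x0[2]+d],method='Nelder-Mead',options=dict(initial_simplex=np.array([[0,0,0],[5,0,0],[0,5,0],[0,0,.15]])+[x0[0],x0[1],x0[2]+d],xatol=.05,fatol=1e-7))
        if best is None or q.fun<best.fun: best=q
    return best.x,best.fun,t,hull_mask(s,boxes,*best.x,o,t.shape)
HB=lambda z:[(32,18,z,z+5),(14,14,z,z+42)]
def matobj(c):
    # white / red / green vs. blue mat: use R and G minus B
    R,G,B=c[...,0],c[...,1],c[...,2]
    m=np.maximum(np.maximum(R-75,0)/60, np.maximum(G-B,0)/20)
    return np.clip(m,0,1)
E
python3 - <<'E'
from h import *
t=snap('top');s=snap('scene')
for n,u,v in[('A',208,168),('B',316,180),('C',319,210),('R1',282,173),('R2',243,210)]:
    p=pix2w(t,u,v,42);print(n,p.round(),w2pix(s,p).round(),)
for im,pts in((t,[(208,168),(214,169),(243,218),(268,190),(230,165),(283,187)]),):
    for u,v in pts: print(u,v,im['image'][v,u])
E
```

```text
A [537. 155.  42.] [286. 246.]
B [ 519. -143.   42.] [200. 182.]
C [ 436. -153.   42.] [216. 161.]
R1 [533. -49.  42.] [223. 203.]
R2 [425.  51.  42.] [277. 195.]
208 168 [ 99 103 108]
214 169 [ 93 150 106]
243 218 [186 166 168]
268 190 [ 87 103 121]
230 165 [ 84 103 119]
283 187 [ 97 108 123]
```

```bash
cat >> h.py <<'E'
def matobj(c):
    R,G,B=c[...,0],c[...,1],c[...,2]
    m=np.clip(np.maximum((R-95)/50,np.maximum(G-B,0)/15),0,1)
    k=np.ones((21,21),np.uint8)
    # fill bore
    b=(m>.5).astype(np.uint8); cs,_=cv2.findContours(b,cv2.RETR_EXTERNAL,cv2.CHAIN_APPROX_NONE)
    f=np.zeros_like(b); cv2.drawContours(f,cs,-1,1,-1)
    inner=cv2.erode(f,np.ones((5,5),np.uint8))
    m[inner>0]=1
    # keep the component nearest centre
    n,l=cv2.connectedComponents((m>.25).astype(np.uint8)); h=m.shape[0]//2
    ys,xs=np.nonzero(l); i=np.argmin((ys-h)**2+(xs-h)**2); m[l!=l[ys[i],xs[i]]]=0
    return m
HOUS={'A':(537,155,-1.5),'B':(519,-143,3.0),'C':(436,-153,.1),'R1':(533,-49,3.14),'R2':(425,51,2.4)}
E
cat > fitall.py <<'E'
from h import *
import sys
tag=sys.argv[1]
t=snap('top');s=snap('scene'); tiles=[]
for n,x0 in HOUS.items():
    row=[]
    for im in(t,s):
        x,f,a,b=fit(im,HB(0),matobj,x0)
        print(n,x.round(2),round(f,4))
        u,v=w2pix(im,(x0[0],x0[1],15)); c,o=crop_up(im['image'],u,v,22)
        c=cv2.cvtColor(c,cv2.COLOR_RGB2BGR); cs,_=cv2.findContours((b>.5).astype(np.uint8),0,1); cv2.drawContours(c,cs,-1,(0,255,255),1)
        cs,_=cv2.findContours((a>.5).astype(np.uint8),0,1); cv2.drawContours(c,cs,-1,(255,0,255),1)
        row.append(cv2.resize(c,(156,156)))
    tiles.append(np.vstack(row))
cv2.imwrite(f'pics/fit{tag}.png',np.hstack(tiles))
E
python3 fitall.py 1
```

```text
A [540.37 160.09  -1.3 ] 0.0057
A [539.75 158.85  -1.3 ] 0.0686
B [ 529.17 -146.9     3.02] 0.0072
B [ 525.04 -146.51    3.15] 0.0968
C [ 4.3885e+02 -1.5853e+02  2.5000e-01] 0.009
C [ 419.19 -177.67    0.86] 0.082
R1 [538.31 -50.52   3.25] 0.0075
R1 [534.16 -51.84   3.32] 0.1025
R2 [431.81  53.98   2.48] 0.0081
R2 [423.47  48.67   2.22] 0.103
```

View pics/fit1.png

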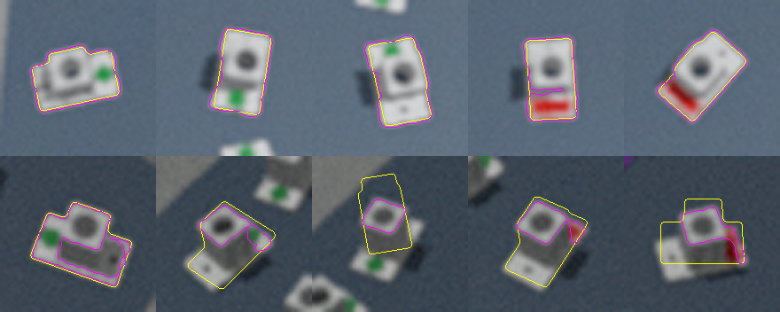

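```bash
cat >> h.py <<'E'
def _post(m):
    n,l=cv2.connectedComponents((m>.3).astype(np.uint8)); h=m.shape[0]//2
    b=(m>.5).astype(np.uint8); cs,_=cv2.findContours(b,cv2.RETR_EXTERNAL,cv2.CHAIN_APPROX_NONE)
    f=np.zeros_like(b); cv2.drawContours(f,cs,-1,1,-1); m[cv2.erode(f,np.ones((5,5),np.uint8))>0]=1
    ys,xs=np.nonzero(l); i=np.argmin((ys-h)**2+(xs-h)**2); m[l!=l[ys[i],xs[i]]]=0
    return m
def matobj2(c):
    c=cv2.GaussianBlur(c,(0,0),2.5)
    R,G,B=c[...,0],c[...,1],c[...,2]
    q=(B-np.minimum(R,B))/np.maximum(B,30)
    return _post(np.clip(np.maximum((0.2-q)/.1,(G-B)/15),0,1)*np.clip((np.maximum(R,G)-38)/10,0,1))
E
sed -i 's/fit(im,HB(0),matobj,x0)/fit(im,HB(0),matobj if im is t else matobj2,x0)/' fitall.py
python3 fitall.py 2
```

```text
A [540.29 159.88  -1.29] 0.0057
A [539.85 159.53  -1.31] 0.0083
B [ 529.18 -147.04    3.02] 0.0104
B [ 528.77 -146.25    3.  ] 0.006
C [ 4.3896e+02 -1.5873e+02  2.4000e-01] 0.0091
C [ 4.3840e+02 -1.5731e+02  2.2000e-01] 0.0048
R1 [538.36 -50.62   3.24] 0.0058
R1 [537.44 -49.81   3.23] 0.0067
R2 [431.81  53.98   2.48] 0.0081
R2 [431.51  53.97   2.47] 0.0089
```

View pics/fit2.png

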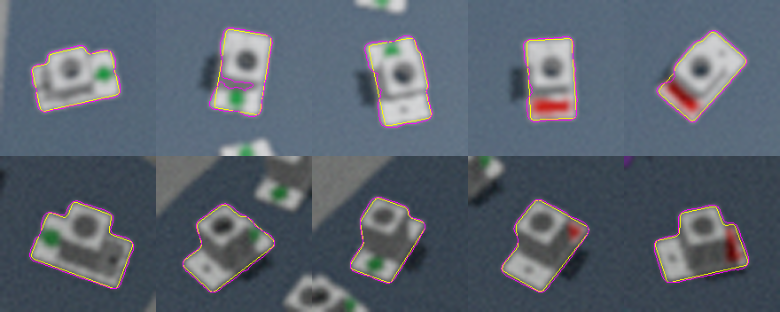

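Run:
```python
from h import *
t=snap('top','top1.png');s=snap('scene','scene1.png')
a=cv2.imread('pics/top1.png')[108:148,190:330]; b=cv2.imread('pics/scene1.png')[200:330,140:290]
cv2.imwrite('pics/g1.png',cv2.resize(a,None,fx=5.7,fy=5.7,interpolation=cv2.INTER_CUBIC))
cv2.imwrite('pics/g2.png',cv2.resize(b,None,fx=4.6,fy=4.6,interpolation=cv2.INTER_CUBIC))
```

```text
(no output)
```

View pics/g1.png

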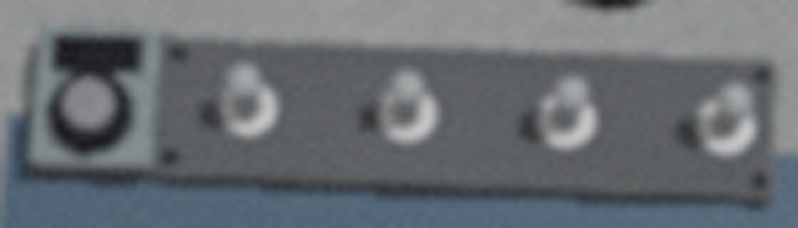

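View pics/g2.png

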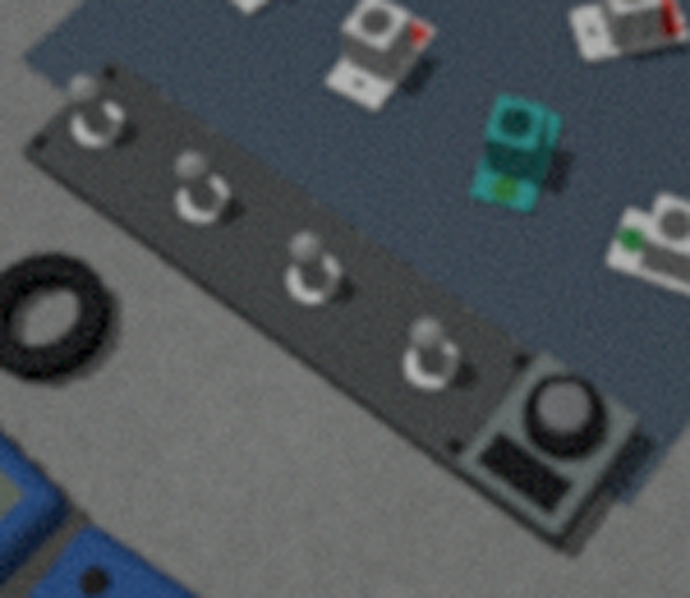

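```bash
cat > g.py <<'E'
from h import *
def poly(s,P,o,sh):
    P=(np.array([w2pix(s,p) for p in P])-o)*UP+(UP-1)/2.
    m=np.zeros(sh,np.uint8); cv2.fillConvexPoly(m,np.round(cv2.convexHull(P.astype(np.float32))*16).astype(np.int32),1,cv2.LINE_8,4); return m>0
A=np.linspace(0,2*np.pi,40,endpoint=False)
circ=lambda x,y,z,r:[(x+r*np.cos(a),y+r*np.sin(a),z) for a in A]
def cropr(s,u0,v0,u1,v1):
    c=s['image'][v0:v1,u0:u1]; M=np.array([[UP,0,(UP-1)/2.],[0,UP,(UP-1)/2.]])
    return cv2.cvtColor(cv2.warpAffine(c,M,((u1-u0)*UP,(v1-v0)*UP),flags=cv2.INTER_CUBIC),cv2.COLOR_RGB2GRAY).astype(float),np.array([u0,v0])
def gauge(s,x0,box):
    g,o=cropr(s,*box)
    def cost(p,ret=False):
        x,y,th,r=p; F=[];near=np.zeros(g.shape,bool);l=np.zeros(g.shape,int)
        for k in range(4):
            px,py=x-np.sin(th)*80*(k-1.5),y+np.cos(th)*80*(k-1.5)
            near|=poly(s,circ(px,py,15,24)+circ(px,py,60,16),o,g.shape)
            l[poly(s,circ(px,py,15,r),o,g.shape)]=1
            l[poly(s,circ(px,py,15,8)+circ(px,py,50,8),o,g.shape)]=2
            l[poly(s,circ(px,py,52,8)+circ(px,py,55,8)+circ(px,py,60,3),o,g.shape)]=3
        B=[cv2.GaussianBlur((l==i).astype(np.float32),(0,0),UP*.7)[near] for i in range(4)]
        B=np.array(B).T; yv=g[near]; w=np.linalg.lstsq(B,yv,rcond=None)[0]
        if ret: return w,l
        return np.mean((B@w-yv)**2)
    q=minimize(cost,x0,method='Nelder-Mead',options=dict(initial_simplex=np.array(x0)+np.array([[0]*4,[4,0,0,0],[0,4,0,0],[0,0,.03,0],[0,0,0,2]]),xatol=.02,fatol=1e-4))
    w,l=cost(q.x,True); print('gauge',q.x.round(3),round(q.fun,2),w.round())
    v=cv2.cvtColor(g.astype(np.uint8),cv2.COLOR_GRAY2BGR); cs,_=cv2.findContours((l==1).astype(np.uint8)+(l>1),0,1);cv2.drawContours(v,cs,-1,(0,255,255),1)
    x,y,th,_=q.x
    for k in range(4): print('pin',k+1,round(x-np.sin(th)*80*(k-1.5),1),round(y+np.cos(th)*80*(k-1.5),1))
    return q.x,v
if __name__=='__main__':
    t=snap('top');s=snap('scene')
    for u,v in((232,128),(317,129)): print(pix2w(t,u,v,15))
    _,v1=gauge(t,(690,-45,0.02,14),(215,105,330,145)); _,v2=gauge(s,(690,-45,0.02,14),(145,205,255,300))
    cv2.imwrite('pics/gf1.png',v1);cv2.imwrite('pics/gf2.png',v2)
    # button top
E
python3 g.py
```

```text
[665.78708007  99.22295798  15.        ]
[ 675.77196468 -144.07478652   15.        ]
gauge [ 6.80949e+02 -6.20850e+01  5.00000e-03  2.96180e+01] 188.06 [155. 100. 102.  93.]
pin 1 681.6 -182.1
pin 2 681.2 -102.1
pin 3 680.7 -22.1
pin 4 680.3 57.9
gauge [ 6.9424e+02 -5.5695e+01  5.4000e-02  1.5566e+01] 215.13 [70. 67. 72. 65.]
pin 1 700.7 -175.5
pin 2 696.4 -95.6
pin 3 692.1 -15.8
pin 4 687.8 64.1
```

Poor start; use the pixel-based starting pose.

```bash
sed -i 's/(690,-45,0.02,14)/(671,-22,0.04,14)/g' g.py; python3 g.py
```

```text
[665.78708007  99.22295798  15.        ]
[ 675.77196468 -144.07478652   15.        ]
gauge [ 6.72157e+02 -2.41940e+01  1.40000e-02  1.43620e+01] 210.39 [ 91. 180. 116. 152.]
pin 1 673.9 -144.2
pin 2 672.7 -64.2
pin 3 671.6 15.8
pin 4 670.5 95.8
gauge [ 6.7168e+02 -2.4593e+01  1.3000e-02  1.4052e+01] 207.96 [ 63. 153.  69. 112.]
pin 1 673.2 -144.6
pin 2 672.2 -64.6
pin 3 671.2 15.4
pin 4 670.2 95.4
```

View pics/gf1.png

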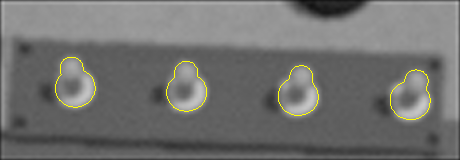

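View pics/gf2.png

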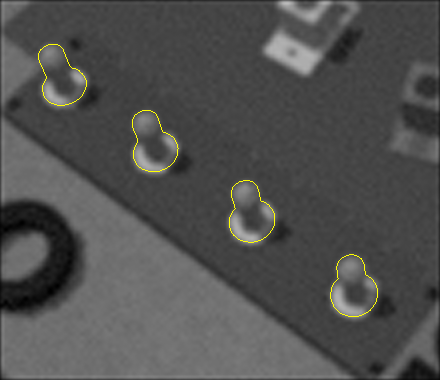

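```bash
cat > tr.py <<'E'
from h import *
from g import poly,circ,cropr
def R(x,y,th,cx,cy,hx,hy,z):
    c,s=np.cos(th),np.sin(th)
    return [(x+c*a-s*b,y+s*a+c*b,z) for a in(cx-hx,cx+hx) for b in(cy-hy,cy+hy)]
def tray(s,x0,box,cs,ext,tabs):
    g,o=cropr(s,*box)
    def cost(p,ret=False):
        x,y,th=p[:3]; l=np.zeros(g.shape,int)
        near=poly(s,R(x,y,th,0,0,ext[0]+(25 if tabs else 12),ext[1]+12,4),o,g.shape)
        if tabs:
            for sg in(-1,1): l[poly(s,R(x,y,th,sg*(ext[0]+6),0,8,11,9)+R(x,y,th,sg*(ext[0]+6),0,8,11,0),o,g.shape)]=2
            for sg in(-1,1): near&=~poly(s,R(x,y,th,sg*(ext[0]+9),0,10,15,9)+R(x,y,th,sg*(ext[0]+9),0,10,15,0),o,g.shape)
        l[poly(s,R(x,y,th,0,0,*ext,9)+R(x,y,th,0,0,*ext,0),o,g.shape)]=1
        for cx,cy in cs: l[poly(s,R(x,y,th,cx,cy,34.5,20.5,9),o,g.shape)&poly(s,R(x,y,th,cx,cy,34.5,20.5,4),o,g.shape)]=3
        near=near&(l!=2)
        B=np.array([cv2.GaussianBlur((l==i).astype(np.float32),(0,0),UP*.7)[near] for i in(0,1,3)]).T
        yv=g[near]; w=np.linalg.lstsq(B,yv,rcond=None)[0]
        if ret: return w,l
        return np.mean((B@w-yv)**2)
    q=minimize(cost,x0,method='Nelder-Mead',options=dict(initial_simplex=np.array(x0)+np.array([[0]*3,[4,0,0],[0,4,0],[0,0,.05]]),xatol=.02,fatol=1e-4))
    w,l=cost(q.x,True); print(q.x.round(3),round(q.fun,2),w.round())
    x,y,th=q.x
    for cx,cy in cs: print('  nest',np.round([x+np.cos(th)*cx-np.sin(th)*cy,y+np.sin(th)*cx+np.cos(th)*cy],1))
    v=cv2.cvtColor(g.astype(np.uint8),cv2.COLOR_GRAY2BGR)
    for m in((l==1)|(l==3),l==3):
        c,_=cv2.findContours(m.astype(np.uint8),0,1);cv2.drawContours(v,c,-1,(0,255,255),1)
    return v
def button(s,x0,box,th=None):
    g,o=cropr(s,*box); return g
P=[(-73,0),(0,0),(73,0)]; Q=[(a,b) for a in(-36.5,36.5) for b in(-35,35)]
if __name__=='__main__':
    t=snap('top');s=snap('scene')
    vs=[]
    p=pix2w(t,373,199,5);q=pix2w(t,152,197,5);bt=pix2w(t,205.5,126.5,40)
    print(p,q,bt, w2pix(s,p),w2pix(s,q))
    vs.append(tray(t,(p[0],p[1],.07),(345,145,400,250),P,(111.5,24.5),True))
    vs.append(tray(s,(p[0],p[1],.07),(125,120,210,200),P,(111.5,24.5),True))
    vs.append(tray(t,(q[0],q[1],.05),(120,155,185,235),Q,(75,59.5),False))
    vs.append(tray(s,(q[0],q[1],.05),(310,220,400,310),Q,(75,59.5),False))
    H=max(v.shape[0] for v in vs)
    im=np.hstack([cv2.copyMakeBorder(v,0,H-v.shape[0],0,4,0) for v in vs])
    cv2.imwrite('pics/tr.png',cv2.resize(im,None,fx=min(1,800/im.shape[1]),fy=min(1,800/im.shape[1])))
E
python3 tr.py
```

```text
[ 482.05301272 -306.75771185    5.        ] [454.18399401 309.50609902   5.        ] [657.20911913 171.65550796  40.        ] [168.52942784 154.72520203] [354.99045926 262.65574149]
[ 4.87433e+02 -3.07782e+02  1.03000e-01] 88.7 [144. 203. 207.]
  nest [ 414.8 -315.3]
  nest [ 487.4 -307.8]
  nest [ 560.  -300.2]
[ 4.85447e+02 -3.10251e+02  1.00000e-01] 192.55 [ 99. 162. 163.]
  nest [ 412.8 -317.6]
  nest [ 485.4 -310.3]
  nest [ 558.1 -302.9]
[4.58086e+02 3.12057e+02 1.68000e-01] 55.35 [148. 136.  40.]
  nest [428.  271.4]
  nest [416.2 340.5]
  nest [499.9 283.7]
  nest [488.2 352.7]
[4.57610e+02 3.11443e+02 1.68000e-01] 62.58 [111.  96.  22.]
  nest [427.5 270.8]
  nest [415.8 339.9]
  nest [499.4 283. ]
  nest [487.8 352. ]
```

View pics/tr.png

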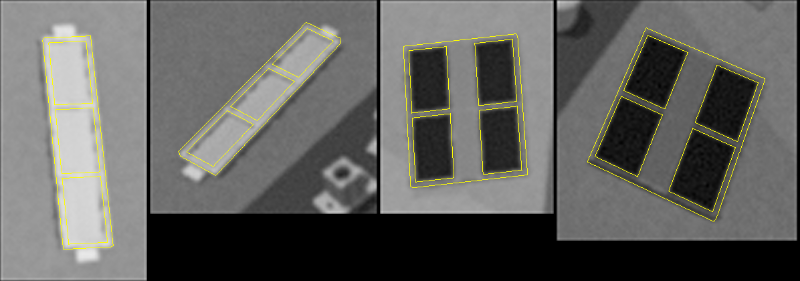

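```bash
cat > tr2.py <<'E'
from h import *
import tr
from tr import *
def cr(s,u0,v0,u1,v1):
    c=s['image'][v0:v1,u0:u1]; M=np.array([[UP,0,(UP-1)/2.],[0,UP,(UP-1)/2.]])
    a=cv2.warpAffine(c,M,((u1-u0)*UP,(v1-v0)*UP),flags=cv2.INTER_CUBIC).astype(float)
    return cv2.GaussianBlur(a,(0,0),1.5),np.array([u0,v0])
def ptray(s,x0,box):
    g,o=cr(s,*box); d=g[...,0]-g[...,2]; sh=d.shape
    def cost(p,ret=False):
        x,y,th=p; l=np.zeros(sh,int)
        l[poly(s,R(x,y,th,0,0,111.5,24.5,9)+R(x,y,th,0,0,111.5,24.5,0),o,sh)]=1
        for cx,cy in P: l[poly(s,R(x,y,th,cx,cy,34.5,20.5,9),o,sh)&poly(s,R(x,y,th,cx,cy,34.5,20.5,4),o,sh)]=3
        near=poly(s,R(x,y,th,0,0,111.5,36,4),o,sh)
        if 1:
            near=poly(s,R(x,y,th,0,0,109,36,4),o,sh)
        B=np.array([cv2.GaussianBlur((l==i).astype(np.float32),(0,0),UP*.8)[near] for i in(0,1,3)]).T
        yv=g[near]; w=np.linalg.lstsq(B,yv,rcond=None)[0]
        dd=yv@[.5,0,-.5]; 
        W=np.array([[1,1,1],[3,0,-3]]).T/1.
        if ret: return w,l
        return np.mean(((B@w-yv)@W)**2)
    q=minimize(cost,x0,method='Nelder-Mead',options=dict(initial_simplex=np.array(x0)+np.array([[0]*3,[4,0,0],[0,4,0],[0,0,.05]]),xatol=.02,fatol=1e-4))
    w,l=cost(q.x,True); print(q.x.round(3),round(q.fun,2),w.round().tolist())
    x,y,th=q.x
    for cx,cy in P: print('  nest',np.round([x+np.cos(th)*cx-np.sin(th)*cy,y+np.sin(th)*cx+np.cos(th)*cy],1))
    v=cv2.cvtColor(g.clip(0,255).astype(np.uint8),cv2.COLOR_RGB2BGR)
    for m in((l==1)|(l==3),l==3):
        c,_=cv2.findContours(m.astype(np.uint8),0,1);cv2.drawContours(v,c,-1,(0,0,255),1)
    return v
t=snap('top');s=snap('scene')
vs=[ptray(t,(486.4,-309,.1),(345,145,400,250)),ptray(s,(486.4,-309,.1),(125,120,210,200))]
H=max(v.shape[0] for v in vs)
cv2.imwrite('pics/tr2.png',np.hstack([cv2.copyMakeBorder(v,0,H-v.shape[0],0,4,0) for v in vs]))
# button: crops
for im,(u,v),n in((t,(205.5,126.5),'t'),(s,(263,290),'s')):
    c,o=crop_up(im['image'],u,v,16); print(n,o); cv2.imwrite(f'pics/bt{n}.png',cv2.resize(cv2.cvtColor(c,cv2.COLOR_RGB2BGR),None,fx=3,fy=3))
E
python3 tr2.py; python3 -c "
import cv2,numpy as np
cv2.imwrite('pics/bt.png',np.hstack([cv2.imread('pics/btt.png'),cv2.imread('pics/bts.png')]))"
```

```text
[ 4.85874e+02 -3.07757e+02  1.03000e-01] 380.3 [[140.0, 141.0, 141.0], [202.0, 203.0, 196.0], [206.0, 207.0, 208.0]]
  nest [ 413.3 -315.3]
  nest [ 485.9 -307.8]
  nest [ 558.5 -300.2]
[ 4.89281e+02 -3.09726e+02  1.03000e-01] 751.69 [[90.0, 91.0, 91.0], [161.0, 162.0, 154.0], [163.0, 165.0, 163.0]]
  nest [ 416.7 -317.2]
  nest [ 489.3 -309.7]
  nest [ 561.9 -302.2]
t (189, 110)
s (247, 274)
```

View pics/tr2.png

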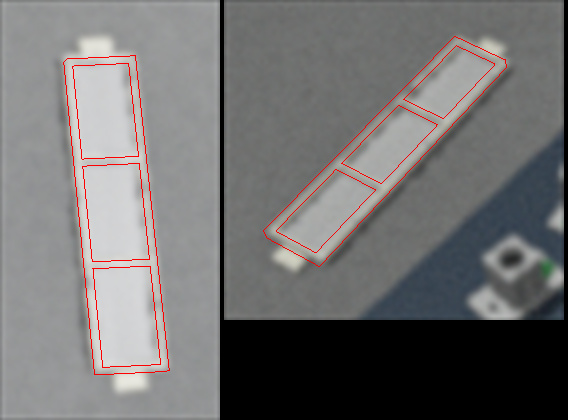

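View pics/bt.png

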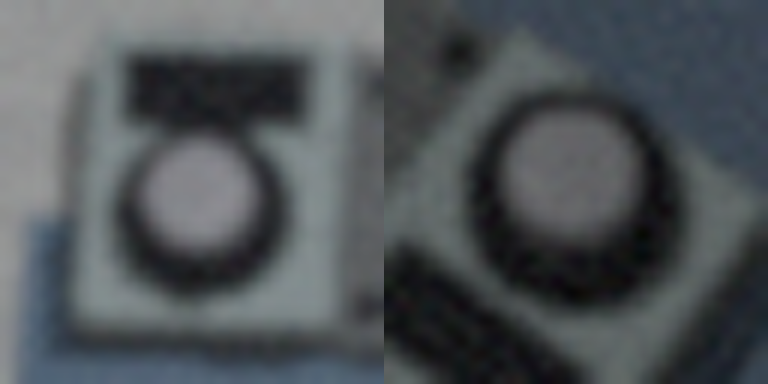

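Run:
```python
from h import *
t=snap('top');s=snap('scene')
# triangulate button
def ray(s,u,v):
    d=s['T'][:3,:3]@np.linalg.solve(s['intrinsics'],[u,v,1.]);return s['T'][:3,3],d/np.linalg.norm(d)
o1,d1=ray(t,205.3,125.6);o2,d2=ray(s,262.1,288.4)
A=np.array([d1,-d2]).T;k=np.linalg.lstsq(A,o2-o1,rcond=None)[0];print('button',o1+d1*k[0],o2+d2*k[1])
out=[]
for im,b in((t,(345,145,400,250)),(s,(125,120,210,200))):
    c=cv2.resize(im['image'][b[1]:b[3],b[0]:b[2]].astype(np.float32),None,fx=6,fy=6,interpolation=cv2.INTER_CUBIC)
    c=cv2.GaussianBlur(c,(0,0),3)
    v=np.clip((c.mean(2)-(80 if im is s else 130))*(2.2 if im is t else 2.2),0,255)
    out.append(np.clip(v,0,255).astype(np.uint8))
H=max(o.shape[0] for o in out)
im=np.hstack([cv2.copyMakeBorder(o,0,H-o.shape[0],0,0,0) for o in out]);print(im.shape)
cv2.imwrite('pics/ch.png',im[:600,:])
```

```text
button [658.21463351 171.73869339  44.48346767] [657.89706824 172.32123152  44.45867752]
(630, 840)
```

View pics/ch.png

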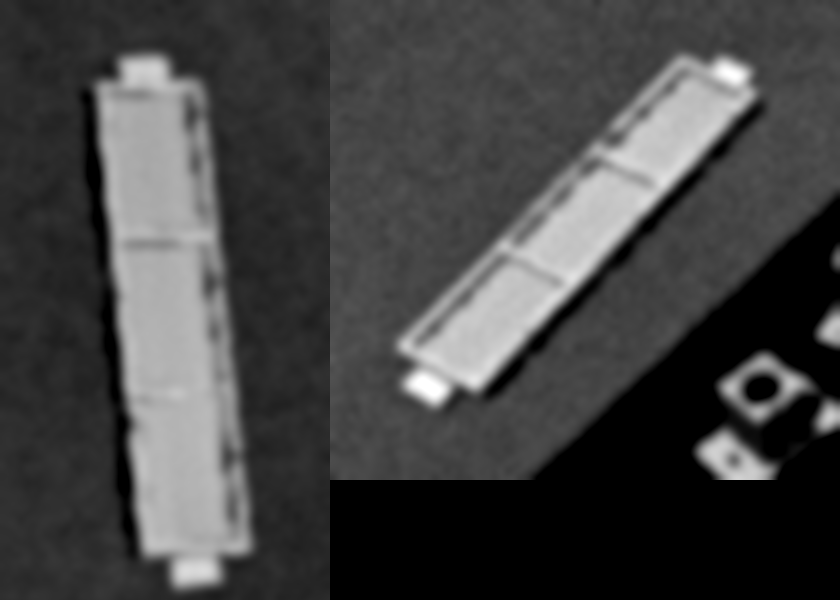

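Run:
```python
from h import *
t=snap('top');s=snap('scene')
k=lambda im,b,x,y,z:pix2w(im,(x+.5)/6-.5+b[0],(y+.5)/6-.5+b[1],z)[:2]
T=[k(t,(345,145),*p,9) for p in((97,83),(203,80),(250,553),(140,556))]
S=[k(s,(125,120),p[0]-330,p[1],9) for p in((400,347),(482,390),(757,95),(683,57))]
for c in(T,S):
    c=np.array(c);print(c.round(1).tolist(),c.mean(0).round(1)); 
    e=(c[0]+c[1]-c[2]-c[3])/2;print(np.linalg.norm(e),np.arctan2(e[1],e[0]), np.linalg.norm(c[0]+c[3]-c[1]-c[2])/2)
# tabs
for im,b,ps in((t,(345,145),((145,72),(196,571))),(s,(125,120),((427-330,387),(730-330,72)))):
    for z in(4,9):
        c=np.array([k(im,b,*p,z) for p in ps]);print('tab',z,c.mean(0).round(1),np.linalg.norm(c[0]-c[1]))
```

```text
[[596.7, -270.9], [600.8, -320.8], [378.1, -342.1], [374.0, -292.3]] [ 487.4 -306.5]
223.72996218366956 0.09552869455680205 50.037519619654496
[[600.3, -317.5], [594.5, -268.0], [376.9, -291.7], [380.3, -340.8]] [ 488.  -304.5]
220.05666848640752 0.10714541535987528 49.524335288507544
tab 4 [ 487.  -306.7] 236.92423425753447
tab 9 [ 485.9 -305.6] 235.98000381195516
tab 4 [ 488.7 -305.6] 238.08921590831326
tab 9 [ 491.1 -301.9] 236.71804274635298
```

```bash
cat >> h.py <<'E'
from scipy.spatial.transform import Rotation as Rot
def st():
    s=robot.sense();q=s['tcp_rot'];r=Rot.from_quat([q[1],q[2],q[3],q[0]]).as_matrix()
    print('t',round(s['t'],2),'pos',s['tool_pos'].round(2),'x',r[:,0].round(3),'jaw',round(np.arctan2(r[1,2],r[0,2]),4),'open',round(s['opening'],1),'F',s['ft_force'].round(1),'q',s['joint_positions'].round(2))
E
python3 -c "
from h import *; st()"
```

```text
t 1.1 pos [212.42 587.83 241.59] x [ 0.  0. -1.] jaw 1.224 open 86.9 F [ 0.2 -1.  -1.2] q [-1.25  0.33 -0.06  1.46  0.02  1.35 -0.09]
```

Request:
move_arm(moves=[[60,32,-45,-7.5,0,0,-0.16],[60,32,-45,-7.5,0,0,-0.16],[60,32,-45,-7.5,0,0,-0.16],[60,32,-45,-7.5,0,0,-0.16],[60,32,-45,-7.5,0,0,-0.16],[60,32,-45,-7.5,0,0,-0.16],[60,32,-45,-7.5,0,0,-0.16],[60,32,-45,-7.5,0,0,-0.16]])

```text
t: 2.1
tool_pos: [469.3, 226.3, 181.7]
tcp_rot: [0.707, 0.022, 0.707, -0.021]
ft_force: [-0.3, 0.4, -0.2]
opening: 60.1
```

```bash
python3 -c "
from h import *; st()"
```

```text
t 2.1 pos [469.31 226.33 181.69] x [ 0.001  0.001 -1.   ] jaw -0.0612 open 60.1 F [-0.3  0.4 -0.2] q [-0.84  0.14  0.33  1.83 -0.05  1.17 -0.55]
```

Request:
move_arm(moves=[[60,-3.8,-48,-7.7,0,0,-0.16],[60,-3.8,-48,-7.7,0,0,-0.16],[60,-3.8,-48,-7.7,0,0,-0.16],[60,-3.8,-48,-7.7,0,0,-0.16],[60,-3.8,-48,-7.7,0,0,-0.16],[60,-3.8,-48,-7.7,0,0,-0.16],[60,-3.8,-48,-7.7,0,0,-0.16],[60,-3.8,-48,-7.7,0,0,-0.16],[60,0,0,0,0,0,0]])

```text
t: 3.22
tool_pos: [437.0, -159.7, 119.8]
tcp_rot: [0.554, 0.44, 0.553, -0.441]
ft_force: [0.8, 0.2, 0.4]
opening: 59.5
```

```bash
python3 -c "
from h import *; st()"
```

```text
t 3.23 pos [ 437.   -159.68  119.81] x [-0.    -0.001 -1.   ] jaw -1.3438 open 59.5 F [0.8 0.2 0.4] q [-0.44  0.09  0.73  2.05 -0.07  1.03 -1.02]
```

Request:
move_arm(moves=[[60,1.7,1.7,-30,0,0,0],[60,0,0,-30,0,0,0],[60,0,0,-30,0,0,0],[60,0,0,0,0,0,0]])

```text
t: 3.72
tool_pos: [438.5, -153.7, 28.7]
tcp_rot: [0.554, 0.437, 0.556, -0.438]
ft_force: [-0.6, 0.4, 0.2]
opening: 59.7
```

```bash
python3 -c "
from h import *; st(); snap('scene','a1.png'); c=cv2.imread('pics/a1.png')[90:250,130:330]; cv2.imwrite('pics/a1c.png',cv2.resize(c,None,fx=3.7,fy=3.7,interpolation=cv2.INTER_CUBIC))"
```

```text
t 3.73 pos [ 438.45 -153.66   28.69] x [-0.004 -0.    -1.   ] jaw -1.3346 open 59.7 F [-0.6  0.4  0.2] q [-0.39  0.28  0.69  2.11 -0.24  0.83 -0.88]
```

View pics/a1c.png

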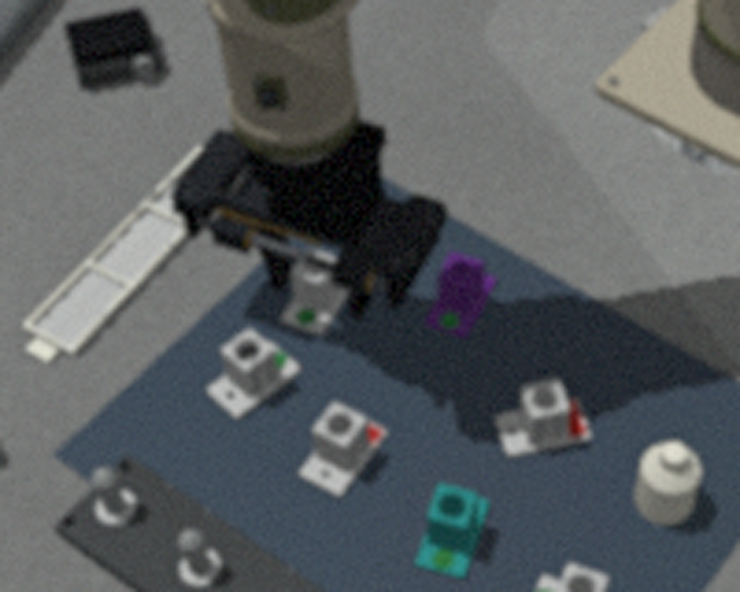

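Request:
move_arm(moves=[[60,0,0,0,0,0,0],[60,0,0,0,0,0,0]])

```text
t: 4.03
tool_pos: [440.6, -154.4, 31.1]
tcp_rot: [0.556, 0.438, 0.555, -0.437]
ft_force: [-0.5, 0.7, 0.5]
opening: 59.6
```

```bash
python3 -c "
from h import *; st()"
```

```text
t 4.03 pos [ 440.58 -154.41   31.07] x [ 0.002  0.    -1.   ] jaw -1.3357 open 59.6 F [-0.5  0.7  0.5] q [-0.39  0.27  0.7   2.11 -0.24  0.83 -0.88]
```

Request:
move_arm(moves=[[60,-2,-3.6,-1,0,0,0],[60,0,0,0,0,0,0],[60,0,0,0,0,0,0]])

```text
t: 4.4
tool_pos: [437.7, -158.1, 29.1]
tcp_rot: [0.555, 0.438, 0.555, -0.438]
ft_force: [-0.2, -0.5, 0.5]
opening: 59.9
```

```bash
python3 -c "
from h import *; st()"
```

```text
t 4.4 pos [ 437.74 -158.14   29.05] x [ 0. -0. -1.] jaw -1.3362 open 59.9 F [-0.2 -0.5  0.5] q [-0.38  0.28  0.7   2.11 -0.24  0.83 -0.87]
```

Good; close, then lift.

Request:
move_arm(moves=[[20,0,0,0,0,0,0],[20,0,0,0,0,0,0],[20,0,0,0,0,0,0],[20,0,0,0,0,0,0],[20,0,0,0,0,0,0]])

```text
t: 5.03
tool_pos: [437.7, -158.1, 29.0]
tcp_rot: [0.555, 0.438, 0.555, -0.438]
ft_force: [0.8, -0.3, 0.6]
opening: 27.3
```

```bash
python3 -c "
from h import *; st()"
```

```text
t 5.03 pos [ 437.73 -158.08   28.97] x [ 0. -0. -1.] jaw -1.336 open 27.3 F [ 0.8 -0.3  0.6] q [-0.38  0.28  0.7   2.11 -0.24  0.83 -0.87]
```

Request:
move_arm(moves=[[20,0,0,50,0,0,0],[20,0,0,50,0,0,0],[20,47,2.7,0,0,0,-0.044],[20,47,2.7,0,0,0,-0.044],[20,47,2.7,0,0,0,-0.044],[20,47,2.7,0,0,0,-0.044],[20,47,2.7,0,0,0,-0.044],[20,0,0,0,0,0,0],[20,0,0,0,0,0,0]])

```text
t: 6.15
tool_pos: [671.9, -145.1, 128.4]
tcp_rot: [0.503, 0.496, 0.504, -0.497]
ft_force: [-0.5, 0.2, -0.8]
opening: 27.6
```

```bash
python3 -c "
from h import *; st()"
```

```text
t 6.15 pos [ 671.93 -145.14  128.43] x [-0.001 -0.001 -1.   ] jaw -1.5563 open 27.6 F [-0.5  0.2 -0.8] q [-0.33  0.63  0.71  1.44 -0.42  1.22 -1.13]
```

Request:
move_arm(moves=[[20,0.7,0.5,-16,0,0,0],[20,0,0,-16,0,0,0],[20,0,0,0,0,0,0],[20,0,0,0,0,0,0]])

```text
t: 6.65
tool_pos: [673.4, -144.2, 97.1]
tcp_rot: [0.504, 0.496, 0.504, -0.496]
ft_force: [0.2, 1.1, -0.4]
opening: 27.7
```

```bash
python3 -c "
from h import *; st()
for n,b in(('scene',(200,320,110,240)),('top',(90,190,250,380))):
    snap(n,'a2%s.png'%n); c=cv2.imread('pics/a2%s.png'%n)[b[0]:b[1],b[2]:b[3]]; cv2.imwrite('pics/a2%sc.png'%n,cv2.resize(c,None,fx=4,fy=4,interpolation=cv2.INTER_CUBIC))"
```

```text
t 6.65 pos [ 673.36 -144.16   97.13] x [ 0. -0. -1.] jaw -1.5561 open 27.7 F [ 0.2  1.1 -0.4] q [-0.32  0.66  0.69  1.46 -0.44  1.17 -1.12]
```

View pics/a2scenec.png

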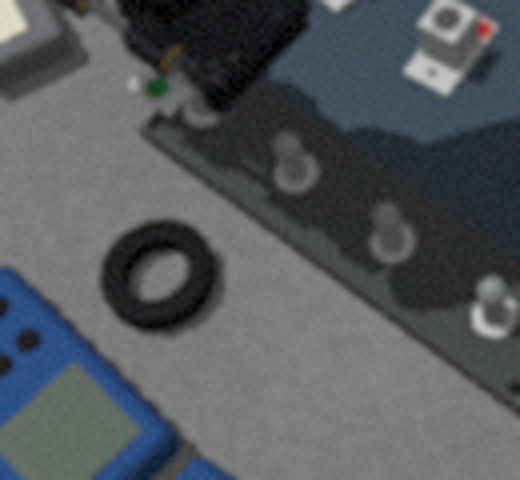

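Housing held above pin 1 (ring at ~(200,112) in the crop, green wing just above). Descend slowly watching force.

Request:
move_arm(moves=[[20,-0.6,0,-6,0,0,0],[20,0,0,-5,0,0,0],[20,0,0,-5,0,0,0],[20,0,0,-4,0,0,0],[20,0,0,0,0,0,0]])

```text
t: 7.38
tool_pos: [672.6, -144.0, 76.5]
tcp_rot: [0.504, 0.496, 0.504, -0.496]
ft_force: [-0.3, 0.9, -0.4]
opening: 27.6
```

```bash
python3 -c "
from h import *; st()"
```

```text
t 7.38 pos [ 672.6  -144.01   76.51] x [-0.001 -0.    -1.   ] jaw -1.556 open 27.6 F [-0.3  0.9 -0.4] q [-0.32  0.68  0.68  1.48 -0.45  1.14 -1.11]
```

Request:
move_arm(moves=[[20,0,0,-5,0,0,0],[20,0,0,-5,0,0,0],[20,0,0,-5,0,0,0],[20,0,0,-4,0,0,0],[20,0,0,0,0,0,0]])

```text
t: 8.0
tool_pos: [672.6, -144.1, 57.6]
tcp_rot: [0.504, 0.496, 0.504, -0.496]
ft_force: [-0.6, -0.1, -0.3]
opening: 27.7
```

```bash
python3 -c "
from h import *; st()"
```

```text
t 8.0 pos [ 672.62 -144.06   57.57] x [-0.001 -0.    -1.   ] jaw -1.556 open 27.7 F [-0.6 -0.1 -0.3] q [-0.31  0.7   0.67  1.49 -0.46  1.11 -1.11]
```

Request:
move_arm(moves=[[20,0,0,-4,0,0,0],[20,0,0,-4,0,0,0],[20,0,0,-3,0,0,0],[20,0,0,-2,0,0,0],[20,0,0,0,0,0,0]])

```text
t: 8.62
tool_pos: [672.7, -144.1, 44.8]
tcp_rot: [0.504, 0.496, 0.504, -0.496]
ft_force: [-0.4, -0.5, -2.1]
opening: 27.9
```

```bash
python3 -c "
from h import *; st()"
```

```text
t 8.62 pos [ 672.74 -144.09   44.8 ] x [-0. -0. -1.] jaw -1.5561 open 27.9 F [-0.4 -0.5 -2.1] q [-0.31  0.72  0.66  1.5  -0.47  1.09 -1.1 ]
```

Request:
move_arm(moves=[[50,0,0,0,0,0,0],[50,0,0,0,0,0,0],[50,0,0,0,0,0,0],[50,0,0,40,0,0,0],[50,0,0,45,0,0,0],[50,-36,-0.6,0,0,0,-0.036],[50,-36,-0.6,0,0,0,-0.036],[50,-36,-0.6,0,0,0,-0.036],[50,-36,-0.6,0,0,0,-0.036]])

```text
t: 9.75
tool_pos: [527.7, -146.6, 130.0]
tcp_rot: [0.466, 0.532, 0.466, -0.531]
ft_force: [0.4, -0.8, 0.0]
opening: 49.9
```

```bash
cat >> h.py <<'E'
def ov(im,boxes,p,o=None,r=22):
    u,v=w2pix(im,(p[0],p[1],boxes[0][2]+15)); c,o=crop_up(im['image'],u,v,r); c=cv2.cvtColor(c,cv2.COLOR_RGB2BGR)
    b=hull_mask(im,boxes,*p,o,c.shape[:2]); cs,_=cv2.findContours((b>.5).astype(np.uint8),0,1); cv2.drawContours(c,cs,-1,(0,255,255),1)
    return c
E
python3 - <<'E'
from h import *
st()
t=snap('top','b1t.png');s=snap('scene','b1s.png')
cv2.imwrite('pics/b1.png',cv2.resize(np.hstack([ov(s,HB(15),(672.9,-144.3,-.01+3.1416*0)),ov(t,HB(15),(672.9,-144.3,0)),ov(s,HB(0),(529,-146.6,3.01))]),None,fx=1.5,fy=1.5))
E
```

```text
t 9.75 pos [ 527.71 -146.56  130.02] x [ 0.  0. -1.] jaw -1.7013 open 49.9 F [ 0.4 -0.8  0. ] q [-0.52  0.33  0.83  1.84 -0.27  1.09 -1.28]
```

View pics/b1.png

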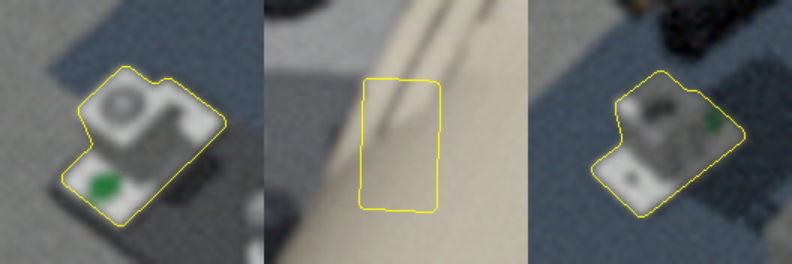

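View pics/b1s.png

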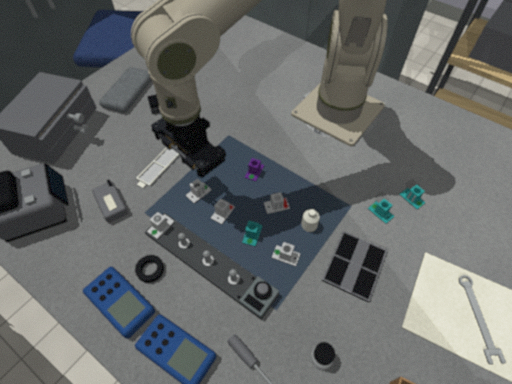

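Request:
move_arm(moves=[[50,1.2,0,-20,0,0,0],[50,0,0,-20,0,0,0],[50,0,0,-20,0,0,0],[50,0,0,-20,0,0,0],[50,0,0,0,0,0,0],[50,0,0,0,0,0,0]])

```text
t: 10.6
tool_pos: [530.3, -146.8, 50.2]
tcp_rot: [-0.467, -0.531, -0.466, 0.531]
ft_force: [-0.2, -0.3, -0.3]
opening: 49.7
```

```bash
python3 -c "
from h import *; st()"
```

```text
t 10.6 pos [ 530.27 -146.82   50.24] x [ 0. -0. -1.] jaw -1.7003 open 49.7 F [-0.2 -0.3 -0.3] q [-0.45  0.45  0.77  1.89 -0.38  0.95 -1.2 ]
```

Request:
move_arm(moves=[[50,-1.3,0.2,-11,0,0,0],[50,0,0,-10,0,0,0],[50,0,0,0,0,0,0],[20,0,0,0,0,0,0],[20,0,0,0,0,0,0],[20,0,0,0,0,0,0],[20,0,0,0,0,0,0],[20,0,0,0,0,0,0]])

```text
t: 11.6
tool_pos: [528.9, -146.3, 29.2]
tcp_rot: [0.467, 0.531, 0.467, -0.531]
ft_force: [-0.1, 1.4, 3.9]
opening: 28.0
```

```bash
python3 -c "
from h import *; st()"
```

```text
t 11.6 pos [ 528.91 -146.3    29.2 ] x [ 0. -0. -1.] jaw -1.7 open 28.0 F [-0.1  1.4  3.9] q [-0.43  0.48  0.75  1.91 -0.41  0.91 -1.18]
```

Request:
move_arm(moves=[[20,0,0,33,0,0,0],[20,0,0,33,0,0,0],[20,0,0,34,0,0,0],[20,36,20.5,0,0,0,0.036],[20,36,20.5,0,0,0,0.036],[20,36,20.5,-8,0,0,0.036],[20,36,20.5,-15,0,0,0.036],[20,0,0,0,0,0,0],[20,0,0,0,0,0,0]])

```text
t: 12.72
tool_pos: [672.2, -65.1, 105.6]
tcp_rot: [0.503, 0.496, 0.503, -0.497]
ft_force: [-0.1, -0.6, -0.3]
opening: 27.9
```

```bash
python3 -c "
from h import *; st()"
```

```text
t 12.72 pos [672.21 -65.07 105.63] x [-0.001 -0.001 -1.   ] jaw -1.5569 open 27.9 F [-0.1 -0.6 -0.3] q [-0.46  0.63  0.7   1.5  -0.42  1.17 -1.24]
```

Request:
move_arm(moves=[[20,0.3,0.7,-8,0,0,0],[20,0,0,-5,0,0,0],[20,0,0,-5,0,0,0],[20,0,0,-5,0,0,0],[20,0,0,-4,0,0,0],[20,0,0,0,0,0,0]])

```text
t: 13.48
tool_pos: [672.9, -63.5, 78.6]
tcp_rot: [0.504, 0.496, 0.504, -0.496]
ft_force: [0.0, 0.7, 0.2]
opening: 28.1
```

```bash
python3 -c "
from h import *; st()"
```

```text
t 13.47 pos [672.85 -63.54  78.64] x [-0. -0. -1.] jaw -1.556 open 28.1 F [0.  0.7 0.2] q [-0.45  0.66  0.68  1.52 -0.44  1.13 -1.23]
```

Request:
move_arm(moves=[[20,0,-0.5,-5,0,0,0],[20,0,0,-5,0,0,0],[20,0,0,-4,0,0,0],[20,0,0,-3,0,0,0],[20,0,0,-3,0,0,0],[20,0,0,0,0,0,0]])

```text
t: 14.22
tool_pos: [673.2, -64.0, 60.0]
tcp_rot: [0.504, 0.497, 0.504, -0.496]
ft_force: [-4.1, 1.5, 7.6]
opening: 27.8
```

```bash
python3 -c "
from h import *; st()"
```

```text
t 14.22 pos [673.24 -64.04  59.97] x [ 0.001  0.    -1.   ] jaw -1.556 open 27.8 F [-4.1  1.5  7.6] q [-0.44  0.68  0.67  1.53 -0.46  1.1  -1.22]
```

Request:
move_arm(moves=[[20,0,0,-1.5,0,0,0],[20,0,0,-1.5,0,0,0],[20,0,0,0,0,0,0]])

```text
t: 14.6
tool_pos: [673.6, -64.0, 59.4]
tcp_rot: [0.504, 0.497, 0.504, -0.496]
ft_force: [-13.0, 3.0, 28.8]
opening: 28.0
```

```bash
python3 -c "
from h import *; st()"
```

```text
t 14.6 pos [673.56 -64.04  59.38] x [ 0.002  0.001 -1.   ] jaw -1.556 open 28.0 F [-13.    3.   28.8] q [-0.44  0.68  0.67  1.53 -0.46  1.09 -1.22]
```

Request:
move_arm(moves=[[20,0,0,2.5,0,0,0],[50,0,0,0,0,0,0],[50,0,0,0,0,0,0],[50,0,0,0,0,0,0],[50,0,0,35,0,0,0],[50,0,0,35,0,0,0]])

```text
t: 15.35
tool_pos: [672.7, -64.2, 128.9]
tcp_rot: [0.504, 0.496, 0.504, -0.497]
ft_force: [-0.4, -0.5, -0.0]
opening: 49.6
```

Request:
move_arm(moves=[[50,-13.3,22.4,0,0,0,0.182],[50,-13.3,22.4,0,0,0,0.182],[50,-13.3,22.4,0,0,0,0.182],[50,-13.3,22.4,0,0,0,0.182],[50,-13.3,22.4,0,0,0,0.182],[50,-13.3,22.4,0,0,0,0.182],[50,-13.3,22.4,0,0,0,0.182],[50,-13.3,22.4,0,0,0,0.182],[50,-13.3,22.4,0,0,0,0.182],[50,-13.3,22.4,0,0,0,0.182]])

```text
t: 16.6
tool_pos: [539.6, 160.5, 128.4]
tcp_rot: [0.701, -0.095, 0.701, 0.095]
ft_force: [1.4, -0.3, -0.6]
opening: 50.1
```

Run:
```python
from h import *
st()
t=snap('top','b2t.png');s=snap('scene','b2s.png')
cv2.imwrite('pics/b2.png',cv2.resize(np.hstack([ov(s,HB(15),(672.9,-144.3,0)),ov(s,HB(31),(673,-64.3,0)),ov(s,HB(0),(540.1,159.7,-1.3)),ov(s,HB(0),(538,-50.2,3.235)),ov(s,HB(0),(431.7,54,2.475))]),None,fx=.9,fy=.9))
```

```text
t 16.6 pos [539.55 160.5  128.38] x [ 0. -0. -1.] jaw 0.2698 open 50.1 F [ 1.4 -0.3 -0.6] q [-0.65  0.29  0.33  1.78 -0.11  1.09 -0.01]
```

View pics/b2.png

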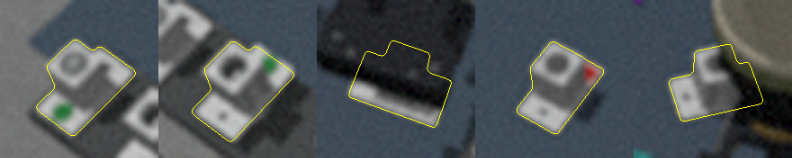

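Request:
move_arm(moves=[[50,0.5,-0.8,-20,0,0,0],[50,0,0,-20,0,0,0],[50,0,0,-20,0,0,0],[50,0,0,-20,0,0,0],[50,0,0,0,0,0,0],[50,0,0,0,0,0,0]])

```text
t: 17.45
tool_pos: [541.1, 158.7, 49.2]
tcp_rot: [0.701, -0.093, 0.701, 0.092]
ft_force: [0.7, -0.7, 0.5]
opening: 50.1
```

```bash
python3 -c "
from h import *; st()"
```

```text
t 17.45 pos [541.13 158.73  49.18] x [ 0.001  0.    -1.   ] jaw 0.2624 open 50.1 F [ 0.7 -0.7  0.5] q [-0.63  0.4   0.32  1.84 -0.15  0.93  0.01]
```

Request:
move_arm(moves=[[50,-1,1,-10,0,0,0.007],[50,0,0,-10,0,0,0],[50,0,0,0,0,0,0],[20,0,0,0,0,0,0],[20,0,0,0,0,0,0],[20,0,0,0,0,0,0],[20,0,0,0,0,0,0],[20,0,0,0,0,0,0]])

```text
t: 18.45
tool_pos: [539.6, 160.2, 28.7]
tcp_rot: [0.701, -0.095, 0.7, 0.096]
ft_force: [-0.6, -0.6, 2.1]
opening: 28.0
```

```bash
python3 -c "
from h import *; st()"
```

```text
t 18.45 pos [539.65 160.17  28.67] x [ 0.  0. -1.] jaw 0.271 open 28.0 F [-0.6 -0.6  2.1] q [-0.63  0.42  0.31  1.85 -0.16  0.89  0.03]
```

Request:
move_arm(moves=[[20,0,0,33,0,0,0],[20,0,0,33,0,0,0],[20,0,0,34,0,0,0]])

```text
t: 18.82
tool_pos: [539.3, 160.0, 129.3]
tcp_rot: [0.7, -0.096, 0.701, 0.095]
ft_force: [0.8, 1.2, -1.7]
opening: 27.6
```

Request:
move_arm(moves=[[20,13.2,-14.5,0,0,0,-0.183],[20,13.2,-14.5,0,0,0,-0.183],[20,13.2,-14.5,0,0,0,-0.183],[20,13.2,-14.5,0,0,0,-0.183],[20,13.2,-14.5,0,0,0,-0.183],[20,13.2,-14.5,0,0,0,-0.183],[20,13.2,-14.5,0,0,0,-0.183],[20,13.2,-14.5,0,0,0,-0.183],[20,13.2,-14.5,0,0,0,-0.183],[20,13.2,-14.5,0,0,0,-0.183]])

```text
t: 20.08
tool_pos: [671.8, 14.8, 128.2]
tcp_rot: [0.501, 0.498, 0.502, -0.499]
ft_force: [-0.1, 0.5, -1.0]
opening: 27.5
```

Request:
move_arm(moves=[[20,0,0,-12,0,0,0],[20,0,0,-11,0,0,0],[20,0,0,0,0,0,0]])

```text
t: 20.45
tool_pos: [670.3, 16.2, 103.8]
tcp_rot: [0.503, 0.496, 0.505, -0.497]
ft_force: [-0.9, -0.8, -1.0]
opening: 27.6
```

```bash
python3 -c "
from h import *; st()"
```

```text
t 20.45 pos [670.29  16.24 103.81] x [-0.003  0.    -1.   ] jaw -1.5558 open 27.6 F [-0.9 -0.8 -1. ] q [-0.57  0.62  0.68  1.51 -0.41  1.16 -1.37]
```

Request:
move_arm(moves=[[20,1.2,-0.5,-4,0,0,0],[20,0,0,-4,0,0,0],[20,0,0,-5,0,0,0],[20,0,0,-5,0,0,0],[20,0,0,-5,0,0,0],[20,0,0,-3,0,0,0],[20,0,0,0,0,0,0]])

```text
t: 21.32
tool_pos: [672.0, 14.9, 78.7]
tcp_rot: [0.503, 0.497, 0.503, -0.497]
ft_force: [-3.6, 1.5, -4.4]
opening: 27.8
```

```bash
python3 -c "
from h import *; st()"
```

```text
t 21.32 pos [671.99  14.91  78.7 ] x [-0.002  0.    -1.   ] jaw -1.5588 open 27.8 F [-3.6  1.5 -4.4] q [-0.56  0.65  0.67  1.53 -0.43  1.12 -1.36]
```

Request:
move_arm(moves=[[20,-0.5,0.4,-5,0,0,0],[20,0,0,-5,0,0,0],[20,0,0,-4,0,0,0],[20,0,0,-3,0,0,0],[20,0,0,-3,0,0,0],[20,0,0,0,0,0,0]])

```text
t: 22.08
tool_pos: [671.8, 15.0, 59.1]
tcp_rot: [0.503, 0.497, 0.503, -0.497]
ft_force: [-4.7, 0.5, -1.6]
opening: 27.9
```

```bash
python3 -c "
from h import *; st()"
```

```text
t 22.07 pos [671.81  15.01  59.09] x [-0.001 -0.    -1.   ] jaw -1.559 open 27.9 F [-4.7  0.5 -1.6] q [-0.55  0.67  0.66  1.54 -0.44  1.09 -1.35]
```

Request:
move_arm(moves=[[20,-0.8,0,-3,0,0,0],[20,0,0,-4,0,0,0],[20,0,0,-4,0,0,0],[20,0,0,-2,0,0,0],[20,0,0,-1.5,0,0,0],[20,0,0,0,0,0,0]])

```text
t: 22.82
tool_pos: [671.6, 15.0, 44.9]
tcp_rot: [0.503, 0.497, 0.503, -0.497]
ft_force: [-0.8, 1.4, -1.7]
opening: 27.9
```

```bash
python3 -c "
from h import *; st()"
```

```text
t 22.82 pos [671.6   15.03  44.88] x [ 0. -0. -1.] jaw -1.559 open 27.9 F [-0.8  1.4 -1.7] q [-0.55  0.68  0.65  1.55 -0.45  1.06 -1.34]
```

Request:
move_arm(moves=[[20,0,0,-1,0,0,0],[50,0,0,0,0,0,0],[50,0,0,0,0,0,0],[50,0,0,0,0,0,0],[50,0,0,35,0,0,0],[50,0,0,35,0,0,0],[0,-4.5,52,0,0,0,0],[0,-4.5,52,0,0,0,0],[0,-4.5,52,0,0,0,0],[0,0,0,0,0,0,0]])

```text
t: 24.08
tool_pos: [656.8, 177.7, 113.5]
tcp_rot: [0.504, 0.495, 0.506, -0.495]
ft_force: [0.8, -0.0, 0.3]
opening: 18.2
```

Run:
```python
from h import *
st()
t=snap('top','b3t.png');s=snap('scene','b3s.png')
cv2.imwrite('pics/b3.png',cv2.resize(np.hstack([ov(s,HB(15),(673,-144.3,0)),ov(s,HB(31),(673,-64.3,0)),ov(s,HB(15),(671.3,15.3,0)),ov(s,HB(0),(538,-50.2,3.235)),ov(s,HB(0),(431.7,54,2.475))]),None,fx=.9,fy=.9))
```

```text
t 24.07 pos [656.82 177.72 113.47] x [-0.001  0.003 -1.   ] jaw -1.5509 open 18.2 F [ 0.8 -0.   0.3] q [-0.79  0.62  0.66  1.47 -0.4   1.18 -1.61]
```

View pics/b3.png

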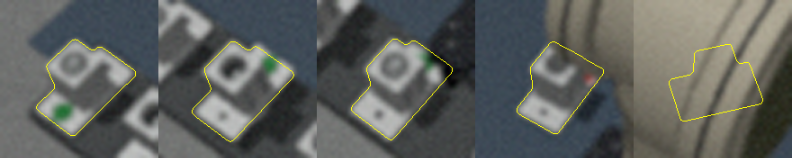

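View pics/b3s.png

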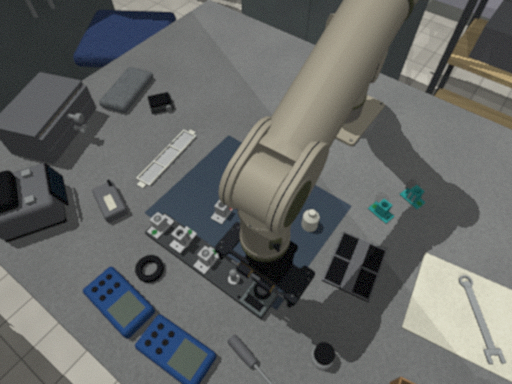

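Request:
move_arm(moves=[[0,1.2,-5,-14,0,0,0],[0,0,0,-14,0,0,0],[0,0,0,-14,0,0,0],[0,0,0,0,0,0,0],[0,0,0,0,0,0,0]])

```text
t: 24.8
tool_pos: [659.3, 166.0, 72.1]
tcp_rot: [0.503, 0.497, 0.503, -0.497]
ft_force: [0.0, -0.5, -0.1]
opening: 0.6
```

```bash
python3 -c "
from h import *; st()"
```

```text
t 24.8 pos [659.3  165.98  72.14] x [ 0. -0. -1.] jaw -1.5591 open 0.6 F [ 0.  -0.5 -0.1] q [-0.76  0.66  0.65  1.51 -0.42  1.11 -1.59]
```

Request:
move_arm(moves=[[0,-1,6,-3,0,0,0],[0,0,0,-4,0,0,0],[0,0,0,-2,0,0,0],[0,0,0,-2,0,0,0],[0,0,0,0,0,0,0]])

```text
t: 25.42
tool_pos: [658.4, 172.9, 62.4]
tcp_rot: [0.503, 0.497, 0.503, -0.496]
ft_force: [-4.7, 3.5, 13.5]
opening: 0.7
```

```bash
python3 -c "
from h import *; st()"
```

```text
t 25.43 pos [658.39 172.93  62.41] x [ 0.001  0.002 -1.   ] jaw -1.5585 open 0.7 F [-4.7  3.5 13.5] q [-0.77  0.67  0.64  1.51 -0.43  1.1  -1.59]
```

Request:
move_arm(moves=[[0,0,0,-1.5,0,0,0],[0,0,0,0,0,0,0],[0,0,0,0,0,0,0]])

```text
t: 25.8
tool_pos: [658.5, 172.9, 62.2]
tcp_rot: [0.503, 0.498, 0.503, -0.496]
ft_force: [-9.0, 2.0, 23.4]
opening: 0.7
```

```bash
python3 -c "
from h import *; st()
t=snap('top','p1t.png');s=snap('scene','p1s.png')
c=cv2.imread('pics/p1s.png')[240:330,200:320]; cv2.imwrite('pics/p1.png',cv2.resize(c,None,fx=6,fy=6,interpolation=cv2.INTER_CUBIC))"
```

```text
t 25.8 pos [658.49 172.9   62.16] x [ 0.001  0.002 -1.   ] jaw -1.5585 open 0.7 F [-9.   2.  23.4] q [-0.77  0.67  0.64  1.51 -0.43  1.1  -1.59]
```

View pics/p1.png

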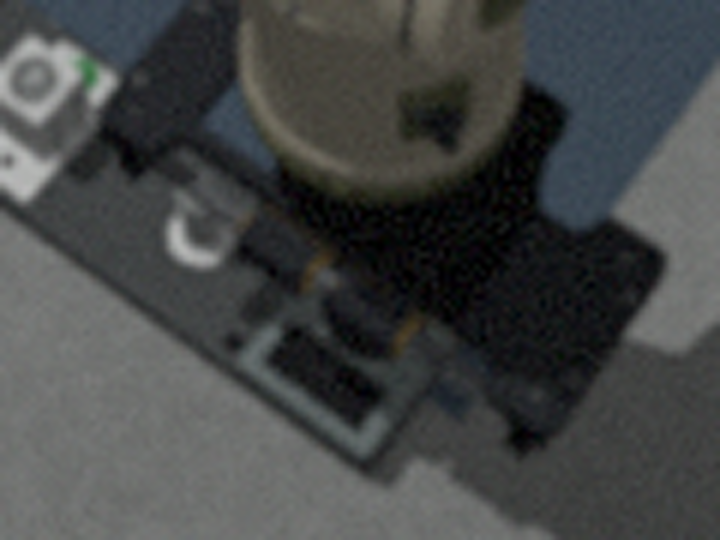

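Request:
move_arm(moves=[[0,0,0,3.5,0,0,0],[0,0,0,0,0,0,0],[0,0,0,0,0,0,0]])

```text
t: 26.28
tool_pos: [658.4, 172.2, 63.0]
tcp_rot: [0.503, 0.497, 0.503, -0.497]
ft_force: [1.2, 2.8, 4.0]
opening: 0.9
```

```bash
python3 -c "
from h import *; st()"
```

```text
t 26.27 pos [658.39 172.2   63.  ] x [ 0.001  0.    -1.   ] jaw -1.5589 open 0.9 F [1.2 2.8 4. ] q [-0.77  0.67  0.64  1.51 -0.43  1.1  -1.59]
```

Request:
move_arm(moves=[[0,0,0,1.5,0,0,0],[0,0,0,0,0,0,0],[0,0,0,0,0,0,0]])

```text
t: 26.65
tool_pos: [658.2, 171.8, 64.4]
tcp_rot: [0.503, 0.497, 0.503, -0.497]
ft_force: [1.1, 1.2, 3.8]
opening: 0.3
```

```bash
python3 -c "
from h import *; st()"
```

```text
t 26.65 pos [658.19 171.83  64.41] x [ 0. -0. -1.] jaw -1.5592 open 0.3 F [1.1 1.2 3.8] q [-0.77  0.67  0.64  1.51 -0.43  1.1  -1.59]
```

Request:
move_arm(moves=[[0,0,0,2,0,0,0],[0,0,0,0,0,0,0],[0,0,0,0,0,0,0]])

```text
t: 27.02
tool_pos: [658.0, 171.7, 66.3]
tcp_rot: [0.503, 0.497, 0.503, -0.497]
ft_force: [0.5, 0.7, 2.4]
opening: 0.6
```

```bash
python3 -c "
from h import *; st()"
```

```text
t 27.02 pos [658.01 171.71  66.35] x [-0. -0. -1.] jaw -1.5592 open 0.6 F [0.5 0.7 2.4] q [-0.77  0.67  0.64  1.51 -0.43  1.11 -1.6 ]
```

Request:
move_arm(moves=[[0,0,0,3,0,0,0],[0,0,0,0,0,0,0],[0,0,0,0,0,0,0]])

```text
t: 27.4
tool_pos: [657.8, 171.9, 69.2]
tcp_rot: [0.503, 0.497, 0.503, -0.497]
ft_force: [0.2, 0.6, -0.2]
opening: 0.5
```

```bash
python3 -c "
from h import *; st()"
```

```text
t 27.4 pos [657.83 171.89  69.19] x [-0.001 -0.    -1.   ] jaw -1.5591 open 0.5 F [ 0.2  0.6 -0.2] q [-0.77  0.67  0.64  1.51 -0.43  1.11 -1.6 ]
```

Request:
move_arm(moves=[[50,0,0,30,0,0,0],[50,0,0,31,0,0,0],[50,4.6,-52,0,0,0,0],[50,4.6,-52,0,0,0,0],[50,4.6,-52,0,0,0,0],[50,0,0,0,0,0,0],[50,0,0,0,0,0,0]])

```text
t: 28.28
tool_pos: [671.8, 16.5, 130.2]
tcp_rot: [0.503, 0.497, 0.503, -0.497]
ft_force: [0.5, 0.6, -0.1]
opening: 49.0
```

```bash
python3 -c "
from h import *; st()"
```

```text
t 28.27 pos [671.81  16.47 130.24] x [-0.  0. -1.] jaw -1.5591 open 49.0 F [ 0.5  0.6 -0.1] q [-0.58  0.59  0.7   1.49 -0.4   1.21 -1.38]
```

Request:
move_arm(moves=[[50,0,-1.2,-16,0,0,0],[50,0,0,-16,0,0,0],[50,0,0,-16,0,0,0],[50,0,0,-16,0,0,0],[50,0,0,-16,0,0,0],[50,0,0,0,0,0,0],[50,0,0,0,0,0,0]])

```text
t: 29.15
tool_pos: [672.3, 14.7, 50.9]
tcp_rot: [0.503, 0.497, 0.503, -0.497]
ft_force: [0.6, 0.4, 0.5]
opening: 49.9
```

```bash
python3 -c "
from h import *; st()"
```

```text
t 29.15 pos [672.26  14.66  50.9 ] x [ 0.001 -0.    -1.   ] jaw -1.5591 open 49.9 F [0.6 0.4 0.5] q [-0.55  0.68  0.65  1.54 -0.45  1.07 -1.35]
```

Request:
move_arm(moves=[[50,-0.6,0.4,-6,0,0,0],[50,0,0,0,0,0,0],[20,0,0,0,0,0,0],[20,0,0,0,0,0,0],[20,0,0,0,0,0,0],[20,0,0,0,0,0,0],[20,0,0,0,0,0,0]])

```text
t: 30.02
tool_pos: [671.4, 15.2, 44.6]
tcp_rot: [0.503, 0.497, 0.503, -0.497]
ft_force: [-1.1, -0.5, 1.9]
opening: 27.7
```

```bash
python3 -c "
from h import *; st()"
```

```text
t 30.02 pos [671.4   15.19  44.6 ] x [ 0. -0. -1.] jaw -1.5591 open 27.7 F [-1.1 -0.5  1.9] q [-0.55  0.68  0.65  1.55 -0.45  1.06 -1.34]
```

Request:
move_arm(moves=[[20,0,0,20,0,0,0],[20,0,0,35,0,0,0],[20,0,0,35,0,0,0]])

```text
t: 30.4
tool_pos: [671.4, 15.0, 136.8]
tcp_rot: [0.503, 0.497, 0.503, -0.497]
ft_force: [0.6, 0.5, 0.1]
opening: 27.8
```

Request:
move_arm(moves=[[20,-15.9,-44.8,0,0,0,0.0127],[20,-15.9,-44.8,0,0,0,0.0127],[20,-15.9,-44.8,0,0,0,0.0127],[20,-15.9,-44.8,0,0,0,0.0127],[20,-15.9,-44.8,0,0,0,0.0127],[20,-15.9,-44.8,0,0,0,0.0127],[20,-15.9,-44.8,0,0,0,0.0127],[20,0,0,0,0,0,0],[20,0,0,0,0,0,0]])

```text
t: 31.52
tool_pos: [560.4, -298.0, 135.3]
tcp_rot: [0.525, 0.475, 0.524, -0.474]
ft_force: [0.3, 1.6, -0.5]
opening: 27.8
```

```bash
python3 -c "
from h import *; st()"
```

```text
t 31.52 pos [ 560.43 -298.04  135.32] x [ 0.001  0.    -1.   ] jaw -1.4702 open 27.8 F [ 0.3  1.6 -0.5] q [-0.14  0.52  0.75  1.6  -0.38  1.18 -0.78]
```

Request:
move_arm(moves=[[20,0,-0.5,-22,0,0,0],[20,0,0,-22,0,0,0],[20,0,0,-22,0,0,0],[20,0,0,-22,0,0,0],[20,0,0,0,0,0,0],[20,0,0,0,0,0,0]])

```text
t: 32.28
tool_pos: [560.3, -299.3, 46.9]
tcp_rot: [0.525, 0.474, 0.524, -0.474]
ft_force: [0.6, -0.3, -0.6]
opening: 27.9
```

```bash
python3 -c "
from h import *; st()
for n,b in(('scene',(110,200,110,220)),('top',(120,220,320,420))):
    snap(n,'n1%s.png'%n); c=cv2.imread('pics/n1%s.png'%n)[b[0]:b[1],b[2]:b[3]]; cv2.imwrite('pics/n1%sc.png'%n,cv2.resize(c,None,fx=5.5,fy=5.5,interpolation=cv2.INTER_CUBIC))"
```

```text
t 32.27 pos [ 560.26 -299.28   46.94] x [ 0.    -0.001 -1.   ] jaw -1.4703 open 27.9 F [ 0.6 -0.3 -0.6] q [-0.1   0.62  0.7   1.66 -0.45  1.03 -0.73]
```

View pics/n1scenec.png

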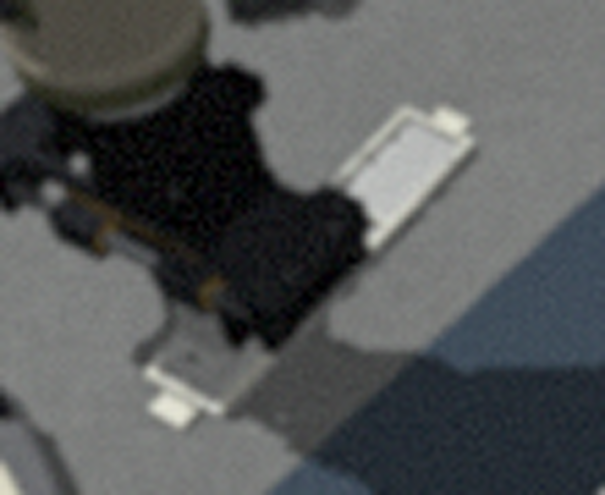

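View pics/n1topc.png

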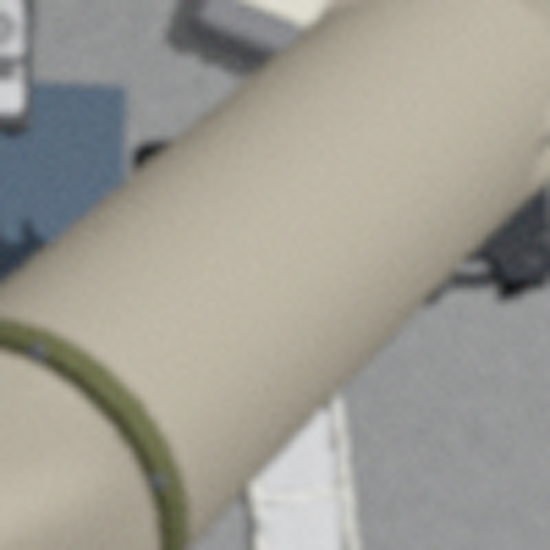

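Plausible alignment. Lower with force watch (y +0.6).

Request:
move_arm(moves=[[20,0,0.6,-4,0,0,0],[20,0,0,-3,0,0,0],[20,0,0,-3,0,0,0],[20,0,0,0,0,0,0]])

```text
t: 32.88
tool_pos: [559.9, -298.2, 36.2]
tcp_rot: [0.524, 0.474, 0.525, -0.474]
ft_force: [0.2, -0.3, 0.1]
opening: 27.6
```

```bash
python3 -c "
from h import *; st()"
```

```text
t 32.88 pos [ 559.87 -298.17   36.16] x [-0.  0. -1.] jaw -1.47 open 27.6 F [ 0.2 -0.3  0.1] q [-0.1   0.63  0.69  1.67 -0.46  1.01 -0.72]
```

Request:
move_arm(moves=[[20,0,0,-2,0,0,0],[20,0,0,-1,0,0,0],[20,0,0,0,0,0,0]])

```text
t: 33.25
tool_pos: [560.0, -298.3, 33.6]
tcp_rot: [0.525, 0.474, 0.524, -0.474]
ft_force: [0.3, 0.0, 0.6]
opening: 27.9
```

```bash
python3 -c "
from h import *; st()"
```

```text
t 33.25 pos [ 560.01 -298.33   33.57] x [ 0. -0. -1.] jaw -1.4702 open 27.9 F [0.3 0.  0.6] q [-0.09  0.64  0.69  1.67 -0.46  1.01 -0.72]
```

Request:
move_arm(moves=[[46,0,0,-0.3,0,0,0],[46,0,0,0,0,0,0],[46,0,0,0,0,0,0],[46,0,0,25,0,0,0],[46,0,0,35,0,0,0],[46,0,0,35,0,0,0],[46,28.2,38.5,0,0,0,-0.0215],[46,28.2,38.5,0,0,0,-0.0215],[46,28.2,38.5,0,0,0,-0.0215],[46,28.2,38.5,0,0,0,-0.0215]])

```text
t: 34.5
tool_pos: [673.7, -142.9, 128.2]
tcp_rot: [0.504, 0.497, 0.503, -0.496]
ft_force: [0.7, -0.5, -0.4]
opening: 46.3
```

Run:
```python
from h import *
st()
t=snap('top','b4t.png');s=snap('scene','b4s.png')
cv2.imwrite('pics/b4.png',cv2.resize(np.hstack([ov(s,HB(4),(560,-298.4,.1)),ov(t,HB(4),(560,-298.4,.1)),ov(s,HB(31),(673,-64.3,0)),ov(s,HB(0),(538,-50.2,3.235)),ov(s,HB(0),(431.7,54,2.475))]),None,fx=.9,fy=.9))
```

```text
t 34.5 pos [ 673.65 -142.91  128.25] x [ 0. -0. -1.] jaw -1.5568 open 46.3 F [ 0.7 -0.5 -0.4] q [-0.34  0.64  0.72  1.44 -0.43  1.22 -1.13]
```

View pics/b4.png

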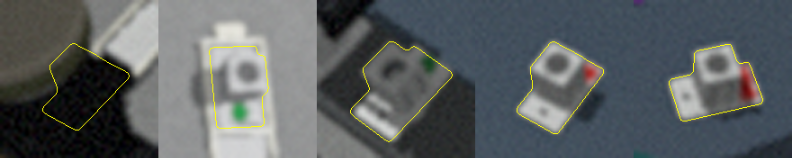

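Request:
move_arm(moves=[[46,-1,-1.2,-16,0,0,0],[46,0,0,-16,0,0,0],[46,0,0,-16,0,0,0],[46,0,0,-16,0,0,0],[46,0,0,-16,0,0,0],[46,0,0,0,0,0,0],[46,0,0,0,0,0,0]])

```text
t: 35.48
tool_pos: [672.1, -145.7, 48.6]
tcp_rot: [0.504, 0.496, 0.503, -0.496]
ft_force: [0.9, 0.2, 0.2]
opening: 45.6
```

```bash
python3 -c "
from h import *; st()"
```

```text
t 35.48 pos [ 672.11 -145.67   48.6 ] x [ 0.001 -0.    -1.   ] jaw -1.5562 open 45.6 F [0.9 0.2 0.2] q [-0.31  0.72  0.67  1.5  -0.48  1.09 -1.09]
```

Request:
move_arm(moves=[[46,1.2,1.4,-4,0,0,0],[46,0,0,0,0,0,0],[46,0,0,0,0,0,0],[20,0,0,0,0,0,0],[20,0,0,0,0,0,0],[20,0,0,0,0,0,0],[20,0,0,0,0,0,0],[20,0,0,0,0,0,0]])

```text
t: 36.48
tool_pos: [673.0, -144.1, 44.2]
tcp_rot: [0.504, 0.496, 0.504, -0.496]
ft_force: [0.4, 0.2, 0.9]
opening: 27.6
```

```bash
python3 -c "
from h import *; st()"
```

```text
t 36.48 pos [ 673.02 -144.15   44.22] x [ 0. -0. -1.] jaw -1.5562 open 27.6 F [0.4 0.2 0.9] q [-0.31  0.72  0.67  1.5  -0.48  1.09 -1.09]
```

Request:
move_arm(moves=[[20,0,0,20,0,0,0],[20,0,0,35,0,0,0],[20,0,0,35,0,0,0],[20,-37.2,-32.4,0,0,0,0.0172],[20,-37.2,-32.4,0,0,0,0.0172],[20,-37.2,-32.4,0,0,0,0.0172],[20,-37.2,-32.4,0,0,0,0.0172],[20,-37.2,-32.4,0,0,0,0.0172],[20,0,0,-20,0,0,0],[20,0,0,-20,0,0,0]])

```text
t: 37.72
tool_pos: [487.8, -305.7, 94.1]
tcp_rot: [0.525, 0.475, 0.524, -0.474]
ft_force: [0.9, 0.6, -1.2]
opening: 27.6
```

Request:
move_arm(moves=[[20,0,0,-20,0,0,0],[20,0,0,-20,0,0,0],[20,0,0,0,0,0,0],[20,0,0,0,0,0,0]])

```text
t: 38.22
tool_pos: [487.3, -306.3, 54.4]
tcp_rot: [0.525, 0.474, 0.524, -0.474]
ft_force: [-0.3, 0.4, -0.2]
opening: 27.6
```

```bash
python3 -c "
from h import *; st()"
```

```text
t 38.23 pos [ 487.26 -306.3    54.42] x [ 0.    -0.001 -1.   ] jaw -1.4701 open 27.6 F [-0.3  0.4 -0.2] q [-0.12  0.5   0.75  1.82 -0.4   0.98 -0.67]
```

Request:
move_arm(moves=[[20,0.2,0.4,-8,0,0,0],[20,0,0,-5,0,0,0],[20,0,0,-3,0,0,0],[20,0,0,-2,0,0,0],[20,0,0,0,0,0,0]])

```text
t: 38.85
tool_pos: [487.2, -305.7, 36.1]
tcp_rot: [0.525, 0.474, 0.525, -0.474]
ft_force: [0.0, -0.6, -0.8]
opening: 27.4
```

```bash
python3 -c "
from h import *; st()"
```

```text
t 38.85 pos [ 487.18 -305.7    36.13] x [-0. -0. -1.] jaw -1.4702 open 27.4 F [ 0.  -0.6 -0.8] q [-0.11  0.52  0.73  1.83 -0.42  0.95 -0.66]
```

Request:
move_arm(moves=[[20,0,0,-1.5,0,0,0],[20,0,0,-1.5,0,0,0],[20,0,0,0,0,0,0]])

```text
t: 39.22
tool_pos: [487.3, -305.7, 33.2]
tcp_rot: [0.525, 0.474, 0.524, -0.474]
ft_force: [0.1, 0.3, -1.1]
opening: 27.5
```

```bash
python3 -c "
from h import *; st()"
```

```text
t 39.23 pos [ 487.25 -305.69   33.16] x [ 0. -0. -1.] jaw -1.4701 open 27.5 F [ 0.1  0.3 -1.1] q [-0.1   0.53  0.73  1.83 -0.43  0.94 -0.66]
```

Request:
move_arm(moves=[[46,0,0,-0.3,0,0,0],[46,0,0,0,0,0,0],[46,0,0,0,0,0,0],[46,0,0,25,0,0,0],[46,0,0,40,0,0,0],[46,0,0,40,0,0,0],[46,31,40.3,0,0,0,-0.0143],[46,31,40.3,0,0,0,-0.0143],[46,31,40.3,0,0,0,-0.0143]])

```text
t: 40.35
tool_pos: [581.1, -183.4, 138.1]
tcp_rot: [0.514, 0.486, 0.514, -0.485]
ft_force: [1.1, -0.8, 0.2]
opening: 46.1
```

Request:
move_arm(moves=[[46,31,40.3,0,0,0,-0.0143],[46,31,40.3,0,0,0,-0.0143],[46,31,40.3,0,0,0,-0.0143],[46,0,0,0,0,0,0],[46,0,0,0,0,0,0]])

```text
t: 40.98
tool_pos: [672.8, -64.7, 137.7]
tcp_rot: [0.504, 0.496, 0.504, -0.497]
ft_force: [0.4, -1.2, 0.5]
opening: 45.8
```

Run:
```python
from h import *
st()
t=snap('top','b5t.png');s=snap('scene','b5s.png')
cv2.imwrite('pics/b5.png',cv2.resize(np.hstack([ov(s,HB(4),(560,-298.4,.1)),ov(s,HB(4),(487.4,-305.7,.1)),ov(t,HB(4),(487.4,-305.7,.1)),ov(s,HB(0),(538,-50.2,3.235)),ov(s,HB(0),(431.7,54,2.475))]),None,fx=.9,fy=.9))
```

```text
t 40.98 pos [672.81 -64.72 137.66] x [-0.001 -0.001 -1.   ] jaw -1.5563 open 45.8 F [ 0.4 -1.2  0.5] q [-0.47  0.6   0.72  1.47 -0.41  1.22 -1.25]
```

View pics/b5.png

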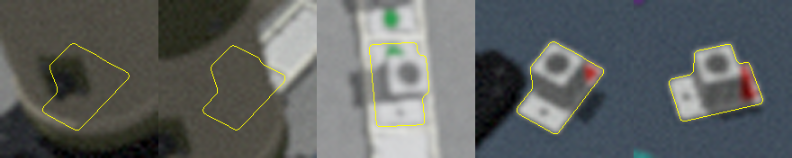

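Request:
move_arm(moves=[[46,0.2,0.6,-16,0,0,0],[46,0,0,-16,0,0,0],[46,0,0,-16,0,0,0],[46,0,0,-16,0,0,0],[46,0,0,-10,0,0,0],[46,0,0,0,0,0,0],[46,0,0,0,0,0,0]])

```text
t: 41.95
tool_pos: [673.8, -63.4, 64.4]
tcp_rot: [0.504, 0.496, 0.503, -0.496]
ft_force: [-0.6, -0.0, 0.0]
opening: 46.1
```

```bash
python3 -c "
from h import *; st()"
```

```text
t 41.95 pos [673.78 -63.42  64.43] x [ 0.001 -0.    -1.   ] jaw -1.556 open 46.1 F [-0.6 -0.   0. ] q [-0.44  0.67  0.68  1.52 -0.45  1.1  -1.22]
```

Request:
move_arm(moves=[[46,-0.7,-0.7,-4,0,0,0],[46,0,0,0,0,0,0],[46,0,0,0,0,0,0],[20,0,0,0,0,0,0],[20,0,0,0,0,0,0],[20,0,0,0,0,0,0],[20,0,0,0,0,0,0],[20,0,0,0,0,0,0]])

```text
t: 42.95
tool_pos: [672.7, -63.9, 59.9]
tcp_rot: [0.504, 0.496, 0.504, -0.496]
ft_force: [0.5, -0.6, 0.6]
opening: 27.6
```

```bash
python3 -c "
from h import *; st()"
```

```text
t 42.95 pos [672.74 -63.9   59.88] x [ 0. -0. -1.] jaw -1.5558 open 27.6 F [ 0.5 -0.6  0.6] q [-0.44  0.68  0.67  1.53 -0.46  1.1  -1.22]
```

Request:
move_arm(moves=[[20,0,0,15,0,0,0],[20,0,0,30,0,0,0],[20,0,0,30,0,0,0],[20,-23.1,52,0,0,0,0.0191],[20,-23.1,52,0,0,0,0.0191],[20,-23.1,52,0,0,0,0.0191],[20,-23.1,52,0,0,0,0.0191]])

```text
t: 43.82
tool_pos: [579.4, 145.4, 135.8]
tcp_rot: [0.522, 0.477, 0.522, -0.476]
ft_force: [0.2, 0.4, -0.2]
opening: 27.5
```

Request:
move_arm(moves=[[20,-23.1,52,0,0,0,0.0191],[20,-23.1,52,0,0,0,0.0191],[20,-23.1,52,0,0,0,0.0191],[20,-23.1,52,0,0,0,0.0191],[20,0,0,-20,0,0,0],[20,0,0,-20,0,0,0],[20,0,0,-20,0,0,0],[20,0,0,-15,0,0,0],[20,0,0,0,0,0,0],[20,0,0,0,0,0,0]])

```text
t: 45.08
tool_pos: [488.4, 351.9, 60.4]
tcp_rot: [0.54, 0.457, 0.54, -0.456]
ft_force: [0.8, -0.3, -0.1]
opening: 28.0
```

```bash
python3 -c "
from h import *; st()"
```

```text
t 45.08 pos [488.45 351.94  60.39] x [ 0.001  0.    -1.   ] jaw -1.4036 open 28.0 F [ 0.8 -0.3 -0.1] q [-1.16  0.5   0.58  1.74 -0.32  1.   -1.86]
```

Request:
move_arm(moves=[[20,-0.3,0.3,-10,0,0,0],[20,0,0,-6,0,0,0],[20,0,0,-4,0,0,0],[20,0,0,-3,0,0,0],[20,0,0,-1.5,0,0,0],[20,0,0,0,0,0,0]])

```text
t: 45.82
tool_pos: [487.6, 352.4, 35.4]
tcp_rot: [0.54, 0.456, 0.54, -0.456]
ft_force: [-0.2, 0.1, -0.8]
opening: 27.7
```

```bash
python3 -c "
from h import *; st()"
```

```text
t 45.83 pos [487.63 352.35  35.38] x [ 0. -0. -1.] jaw -1.4031 open 27.7 F [-0.2  0.1 -0.8] q [-1.15  0.53  0.57  1.75 -0.34  0.95 -1.85]
```

Request:
move_arm(moves=[[20,0,0,-1.5,0,0,0],[20,0,0,-1,0,0,0],[20,0,0,0,0,0,0]])

```text
t: 46.2
tool_pos: [487.7, 352.5, 34.2]
tcp_rot: [0.54, 0.457, 0.54, -0.456]
ft_force: [-6.2, -2.9, 13.1]
opening: 27.8
```

```bash
python3 -c "
from h import *; st()"
```

```text
t 46.2 pos [487.67 352.52  34.15] x [-0.     0.001 -1.   ] jaw -1.4032 open 27.8 F [-6.2 -2.9 13.1] q [-1.15  0.53  0.57  1.76 -0.34  0.95 -1.85]
```

Request:
move_arm(moves=[[46,0,0,0,0,0,0],[46,0,0,0,0,0,0],[46,0,0,0,0,0,0],[46,0,0,25,0,0,0],[46,0,0,35,0,0,0],[46,0,0,35,0,0,0],[46,6.3,-50.3,0,0,0,-0.009],[46,6.3,-50.3,0,0,0,-0.009],[46,6.3,-50.3,0,0,0,-0.009],[46,6.3,-50.3,0,0,0,-0.009]])

```text
t: 47.45
tool_pos: [512.9, 149.5, 128.0]
tcp_rot: [0.532, 0.466, 0.532, -0.466]
ft_force: [0.7, 0.2, 0.4]
opening: 46.0
```

Request:
move_arm(moves=[[46,6.3,-50.3,0,0,0,-0.009],[46,6.3,-50.3,0,0,0,-0.009],[46,6.3,-50.3,0,0,0,-0.009],[46,6.3,-50.3,0,0,0,-0.009],[46,0,0,0,0,0,0],[46,0,0,0,0,0,0]])

```text
t: 48.2
tool_pos: [538.0, -49.7, 127.7]
tcp_rot: [0.523, 0.476, 0.523, -0.476]
ft_force: [0.3, 0.4, 0.1]
opening: 46.5
```

Run:
```python
from h import *
st()
t=snap('top','b6t.png');s=snap('scene','b6s.png')
cv2.imwrite('pics/b6.png',cv2.resize(np.hstack([ov(s,HB(4),(488,352.4,.168)),ov(t,HB(4),(488,352.4,.168)),ov(t,HB(4),(487.4,-305.7,.1)),ov(s,HB(0),(538,-50.2,3.235)),ov(s,HB(0),(431.7,54,2.475))]),None,fx=.9,fy=.9))
```

```text
t 48.2 pos [537.95 -49.67 127.71] x [-0.  0. -1.] jaw -1.4752 open 46.5 F [0.3 0.4 0.1] q [-0.69  0.31  0.82  1.86 -0.26  1.08 -1.25]
```

View pics/b6.png

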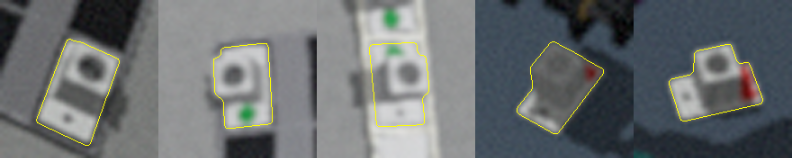

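Request:
move_arm(moves=[[46,0,-0.4,-20,0,0,0],[46,0,0,-20,0,0,0],[46,0,0,-20,0,0,0],[46,0,0,-20,0,0,0],[46,0,0,0,0,0,0],[46,0,0,0,0,0,0]])

```text
t: 49.05
tool_pos: [538.3, -50.7, 48.2]
tcp_rot: [0.523, 0.476, 0.523, -0.476]
ft_force: [0.3, 0.5, 0.1]
opening: 46.1
```

```bash
python3 -c "
from h import *; st()"
```

```text
t 49.05 pos [538.34 -50.75  48.23] x [ 0. -0. -1.] jaw -1.4754 open 46.1 F [0.3 0.5 0.1] q [-0.63  0.43  0.76  1.92 -0.37  0.93 -1.17]
```

Request:
move_arm(moves=[[46,-0.3,0.4,-10,0,0,0],[46,0,0,-9,0,0,0],[46,0,0,0,0,0,0],[20,0,0,0,0,0,0],[20,0,0,0,0,0,0],[20,0,0,0,0,0,0],[20,0,0,0,0,0,0],[20,0,0,0,0,0,0]])

```text
t: 50.05
tool_pos: [537.9, -50.1, 29.1]
tcp_rot: [0.523, 0.476, 0.523, -0.475]
ft_force: [-0.6, 0.2, 3.6]
opening: 27.9
```

```bash
python3 -c "
from h import *; st()"
```

```text
t 50.05 pos [537.89 -50.09  29.1 ] x [ 0.  0. -1.] jaw -1.4751 open 27.9 F [-0.6  0.2  3.6] q [-0.61  0.46  0.74  1.93 -0.39  0.9  -1.15]
```

Request:
move_arm(moves=[[20,0,0,35,0,0,0],[20,0,0,35,0,0,0],[20,0,0,35,0,0,0],[20,-5.5,47.6,0,0,0,0.0103],[20,-5.5,47.6,0,0,0,0.0103],[20,-5.5,47.6,0,0,0,0.0103],[20,-5.5,47.6,0,0,0,0.0103],[20,-5.5,47.6,0,0,0,0.0103],[20,-5.5,47.6,0,0,0,0.0103],[20,-5.5,47.6,0,0,0,0.0103]])

```text
t: 51.3
tool_pos: [498.7, 284.6, 133.7]
tcp_rot: [0.54, 0.456, 0.54, -0.456]
ft_force: [0.1, 0.5, -0.6]
opening: 27.6
```

Request:
move_arm(moves=[[20,0,0,-20,0,0,0],[20,0,0,-20,0,0,0],[20,0,0,-20,0,0,0],[20,0,0,-15,0,0,0],[20,0,0,0,0,0,0],[20,0,0,0,0,0,0]])

```text
t: 52.05
tool_pos: [499.7, 283.1, 59.4]
tcp_rot: [0.54, 0.457, 0.54, -0.456]
ft_force: [0.2, 0.9, -0.3]
opening: 28.0
```

```bash
python3 -c "
from h import *; st()"
```

```text
t 52.05 pos [499.69 283.07  59.38] x [ 0.001  0.    -1.   ] jaw -1.4035 open 28.0 F [ 0.2  0.9 -0.3] q [-1.11  0.45  0.63  1.82 -0.31  0.97 -1.75]
```

Request:
move_arm(moves=[[20,0,0.2,-10,0,0,0],[20,0,0,-6,0,0,0],[20,0,0,-4,0,0,0],[20,0,0,-2,0,0,0],[20,0,0,-1.5,0,0,0],[20,0,0,0,0,0,0]])

```text
t: 52.8
tool_pos: [499.3, 283.3, 35.4]
tcp_rot: [0.54, 0.456, 0.54, -0.456]
ft_force: [0.3, 0.1, -0.5]
opening: 27.8
```

```bash
python3 -c "
from h import *; st()"
```

```text
t 52.8 pos [499.25 283.33  35.37] x [ 0. -0. -1.] jaw -1.403 open 27.8 F [ 0.3  0.1 -0.5] q [-1.09  0.49  0.61  1.83 -0.34  0.93 -1.73]
```

Request:
move_arm(moves=[[20,0,0,-1.6,0,0,0],[46,0,0,0,0,0,0],[46,0,0,0,0,0,0],[46,0,0,0,0,0,0],[46,0,0,25,0,0,0],[46,0,0,35,0,0,0],[46,0,0,35,0,0,0]])

```text
t: 53.68
tool_pos: [499.1, 283.2, 129.8]
tcp_rot: [0.54, 0.456, 0.54, -0.456]
ft_force: [0.6, 0.6, 0.8]
opening: 46.0
```

Request:
move_arm(moves=[[46,-11.3,-38.2,0,0,0,-0.139],[46,-11.3,-38.2,0,0,0,-0.139],[46,-11.3,-38.2,0,0,0,-0.139],[46,-11.3,-38.2,0,0,0,-0.139],[46,-11.3,-38.2,0,0,0,-0.139],[46,-11.3,-38.2,0,0,0,-0.139],[46,0,0,0,0,0,0],[46,0,0,0,0,0,0]])

```text
t: 54.68
tool_pos: [431.7, 54.8, 129.0]
tcp_rot: [0.309, 0.636, 0.31, -0.635]
ft_force: [0.3, 1.2, -0.6]
opening: 46.2
```

Run:
```python
from h import *
st()
t=snap('top','b7t.png');s=snap('scene','b7s.png')
cv2.imwrite('pics/b7.png',cv2.resize(np.hstack([ov(s,HB(4),(499.5,283.3,.168)),ov(t,HB(4),(499.5,283.3,.168)),ov(t,HB(4),(487.4,-305.7,.1)),ov(s,HB(4),(560,-298.4,.1)),ov(s,HB(0),(431.7,54,2.475))]),None,fx=.9,fy=.9))
```

```text
t 54.67 pos [431.69  54.78 129.03] x [ 0.001  0.001 -1.   ] jaw -2.2356 open 46.2 F [ 0.3  1.2 -0.6] q [-1.16 -0.04  0.93  2.11  0.03  1.05 -2.48]
```

View pics/b7.png

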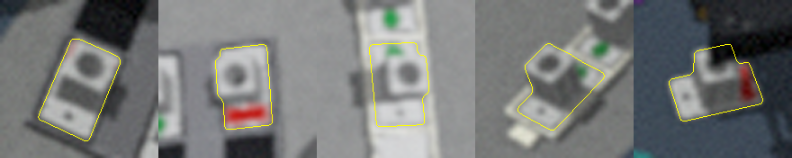

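View pics/b7s.png

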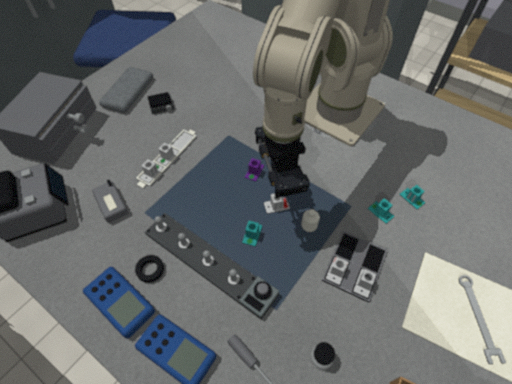

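Request:
move_arm(moves=[[46,0,0,0,0,0,0.185],[46,0,0,0,0,0,0.185],[46,0,0,0,0,0,0.185],[46,0,0,0,0,0,0.185],[46,0,0,0,0,0,0.185],[46,0,0,0,0,0,0.185],[46,0,0,0,0,0,0.185],[46,0,0,0,0,0,0.185],[46,0,0,0,0,0,0.185]])

```text
t: 55.9
tool_pos: [431.7, 54.8, 128.8]
tcp_rot: [0.679, 0.196, 0.679, -0.197]
ft_force: [-0.7, -0.2, 0.2]
opening: 45.8
```

Request:
move_arm(moves=[[46,0,0,0,0,0,0.185],[46,0,0,0,0,0,0.185],[46,0,0,0,0,0,0.185],[46,0,0,0,0,0,0.185],[46,0,0,0,0,0,0.185],[46,0,0,0,0,0,0.185],[46,0,0,0,0,0,0.185],[46,0,0,0,0,0,0.182],[46,0,0,0,0,0,0]])

```text
t: 57.02
tool_pos: [431.6, 54.7, 128.8]
tcp_rot: [0.636, -0.31, 0.636, 0.309]
ft_force: [-0.1, -0.1, -0.1]
opening: 46.3
```

```bash
python3 -c "
from h import *; st()"
```

```text
t 57.02 pos [431.63  54.73 128.84] x [ 0.    -0.001 -1.   ] jaw 0.9055 open 46.3 F [-0.1 -0.1 -0.1] q [-1.31 -0.06  1.08  2.12  0.06  1.05  0.65]
```

Request:
move_arm(moves=[[46,0,-0.7,-16,0,0,0],[46,0,0,-16,0,0,0],[46,0,0,-16,0,0,0],[46,0,0,-16,0,0,0],[46,0,0,-16,0,0,0],[46,0,0,0,0,0,0],[46,0,0,0,0,0,0]])

```text
t: 57.9
tool_pos: [431.8, 53.4, 49.2]
tcp_rot: [0.636, -0.309, 0.636, 0.308]
ft_force: [0.0, 0.3, 0.3]
opening: 46.0
```

```bash
python3 -c "
from h import *; st()"
```

```text
t 57.9 pos [431.77  53.45  49.23] x [ 0. -0. -1.] jaw 0.9032 open 46.0 F [0.  0.3 0.3] q [-1.2   0.22  1.07  2.19 -0.26  0.86  0.92]
```

Request:
move_arm(moves=[[46,-0.1,0.6,-10,0,0,0],[46,0,0,-10,0,0,0],[46,0,0,0,0,0,0],[20,0,0,0,0,0,0],[20,0,0,0,0,0,0],[20,0,0,0,0,0,0],[20,0,0,0,0,0,0],[20,0,0,0,0,0,0]])

```text
t: 58.9
tool_pos: [431.5, 54.1, 28.9]
tcp_rot: [0.636, -0.309, 0.636, 0.309]
ft_force: [-0.7, -1.2, 4.1]
opening: 27.8
```

```bash
python3 -c "
from h import *; st()"
```

```text
t 58.9 pos [431.46  54.1   28.94] x [ 0.  0. -1.] jaw 0.905 open 27.8 F [-0.7 -1.2  4.1] q [-1.16  0.28  1.02  2.2  -0.33  0.82  0.98]
```

Request:
move_arm(moves=[[20,0,0,35,0,0,0],[20,0,0,35,0,0,0],[20,0,0,35,0,0,0],[20,0,0,0,0,0,0]])

```text
t: 59.4
tool_pos: [432.5, 55.1, 135.6]
tcp_rot: [0.638, -0.308, 0.634, 0.311]
ft_force: [0.4, -0.1, -0.6]
opening: 27.7
```

Request:
move_arm(moves=[[20,-0.7,36.2,0,0,0,0.139],[20,-0.7,36.2,0,0,0,0.139],[20,-0.7,36.2,0,0,0,0.139],[20,-0.7,36.2,0,0,0,0.139],[20,-0.7,36.2,0,0,0,0.139],[20,-0.7,36.2,0,0,0,0.139],[20,0,0,0,0,0,0],[20,0,0,0,0,0,0]])

```text
t: 60.4
tool_pos: [427.0, 270.0, 132.5]
tcp_rot: [-0.456, 0.54, -0.458, -0.54]
ft_force: [-0.6, 0.2, -0.9]
opening: 27.9
```

```bash
python3 -c "
from h import *; st()"
```

```text
t 60.4 pos [426.95 269.98 132.52] x [-0.001 -0.002 -1.   ] jaw 1.7371 open 27.9 F [-0.6  0.2 -0.9] q [-1.54  0.24  1.    1.95 -0.23  1.08  1.3 ]
```

Request:
move_arm(moves=[[20,0.7,1.1,-20,0,0,0],[20,0,0,-20,0,0,0],[20,0,0,-20,0,0,0],[20,0,0,-14,0,0,0],[20,0,0,0,0,0,0],[20,0,0,0,0,0,0]])

```text
t: 61.15
tool_pos: [428.2, 272.2, 60.3]
tcp_rot: [-0.457, 0.54, -0.456, -0.54]
ft_force: [-1.3, 0.6, -0.9]
opening: 28.1
```

```bash
python3 -c "
from h import *; st()"
```

```text
t 61.15 pos [428.23 272.2   60.3 ] x [ 0.  0. -1.] jaw 1.7383 open 28.1 F [-1.3  0.6 -0.9] q [-1.44  0.38  0.92  2.   -0.37  0.94  1.4 ]
```

Request:
move_arm(moves=[[20,-0.5,-1,-10,0,0,0],[20,0,0,-6,0,0,0],[20,0,0,-4,0,0,0],[20,0,0,-3,0,0,0],[20,0,0,-1.5,0,0,0],[20,0,0,0,0,0,0]])

```text
t: 61.9
tool_pos: [427.3, 271.3, 35.3]
tcp_rot: [0.456, -0.54, 0.456, 0.54]
ft_force: [0.1, 0.0, -0.3]
opening: 28.0
```

```bash
python3 -c "
from h import *; st()"
```

```text
t 61.9 pos [427.35 271.3   35.26] x [-0.  0. -1.] jaw 1.7389 open 28.0 F [ 0.1  0.  -0.3] q [-1.41  0.42  0.88  2.02 -0.42  0.89  1.44]
```

Seat, release and withdraw clear of all views.

Request:
move_arm(moves=[[20,0,0,-1.7,0,0,0],[20,0,0,0,0,0,0],[46,0,0,0,0,0,0],[46,0,0,0,0,0,0],[46,0,0,0,0,0,0],[46,0,0,25,0,0,0],[46,0,0,40,0,0,0],[46,0,0,40,0,0,0],[46,0,0,40,0,0,0]])

```text
t: 63.02
tool_pos: [427.3, 271.1, 179.8]
tcp_rot: [0.456, -0.54, 0.456, 0.54]
ft_force: [0.9, 1.0, -0.2]
opening: 45.9
```

Request:
move_arm(moves=[[46,-10,45,10,0,0,0],[46,-15,45,10,0,0,0],[46,-20,45,10,0,0,0],[46,-25,45,10,0,0,0],[46,-25,45,0,0,0,0],[46,-30,45,0,0,0,0],[46,-30,45,0,0,0,0],[46,0,0,0,0,0,0]])

```text
t: 64.03
tool_pos: [267.8, 589.8, 217.3]
tcp_rot: [0.454, -0.542, 0.455, 0.542]
ft_force: [0.3, 0.2, -0.7]
opening: 46.2
```

Run:
```python
from h import *
st()
t=snap('top','z1t.png');s=snap('scene','z1s.png')
L=[(560,-298.4,.1),(487.4,-305.7,.1),(488,352.4,.168),(499.7,283.3,.168),(427.7,271.1,.168)]
cv2.imwrite('pics/z1.png',cv2.resize(np.vstack([np.hstack([ov(i,HB(4),p) for p in L]) for i in(t,s)]),None,fx=.9,fy=.9))
cv2.imwrite('pics/z1tb.png',cv2.resize(cv2.imread('pics/z1t.png'),(800,600),interpolation=cv2.INTER_CUBIC))
```

```text
t 64.03 pos [267.76 589.84 217.27] x [-0.001 -0.001 -1.   ] jaw 1.7465 open 46.2 F [ 0.3  0.2 -0.7] q [-1.82  0.5   0.85  1.47 -0.38  1.35  0.8 ]
```

View pics/z1.png

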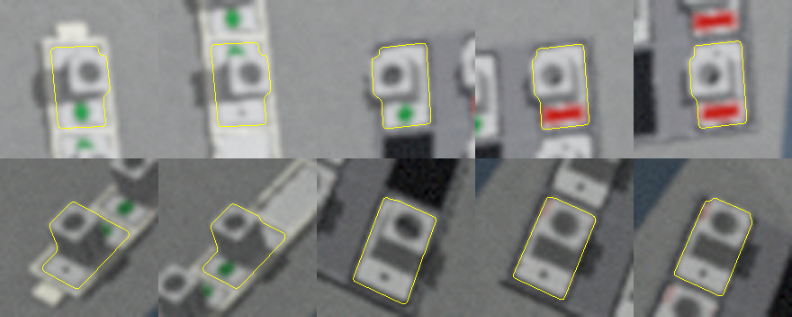

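View pics/z1tb.png

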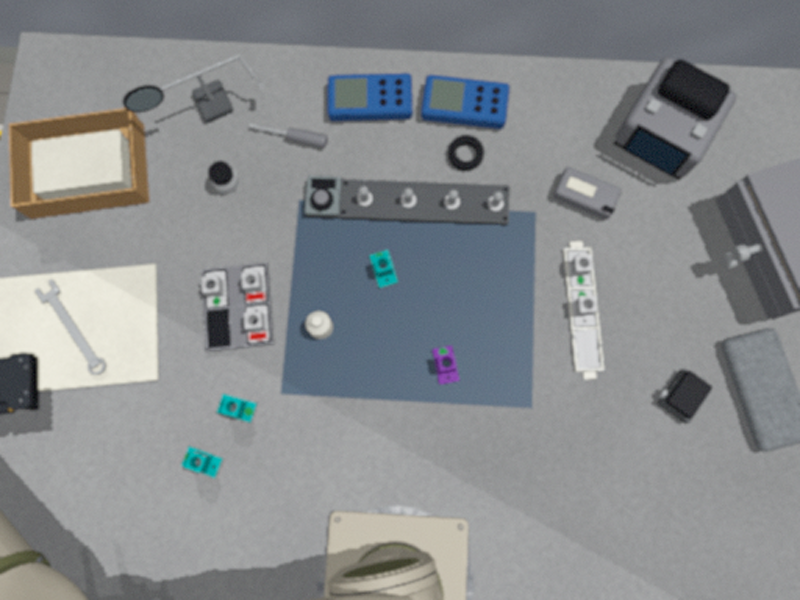

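Run:
```python
from h import *
t=snap('top','y1.png');s=snap('scene','y2.png')
a=cv2.resize(cv2.imread('pics/y1.png')[150:215,350:395],None,fx=8,fy=8,interpolation=cv2.INTER_CUBIC)
b=cv2.resize(cv2.imread('pics/y2.png')[125:190,133:185],None,fx=8,fy=8,interpolation=cv2.INTER_CUBIC)
cv2.imwrite('pics/y.png',np.hstack([a,b])); st()
for n,x0,z in(('A',(560,-298.4),4),('C',(487.4,-305.7),4)):
    for im in(t,s):
        print(n,w2pix(im,(*x0,46)).round(1))
```

```text
t 64.22 pos [273.58 585.26 218.74] x [ 0. -0. -1.] jaw 1.737 open 45.8 F [0.7 0.5 0.1] q [-1.81  0.5   0.86  1.47 -0.38  1.35  0.8 ]
A [373.5 168. ]
A [148.2 163.6]
C [376.1 194.1]
C [164.8 146.9]
```

View pics/y.png

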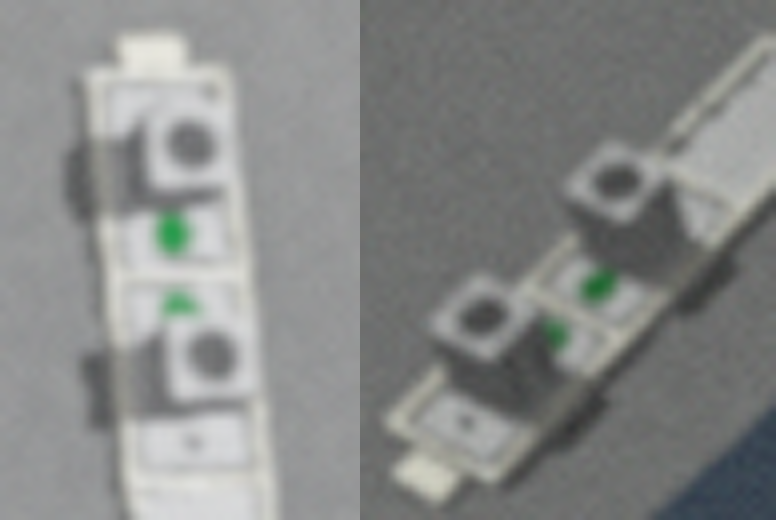

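```bash
python3 -c "
from h import *; st(); print(robot.sign_off()); st()"
```

```text
t 64.22 pos [273.58 585.26 218.74] x [ 0. -0. -1.] jaw 1.737 open 45.8 F [0.7 0.5 0.1] q [-1.81  0.5   0.86  1.47 -0.38  1.35  0.8 ]
the job is handed in; nothing more can be done
None
the job is handed in; nothing more can be done
```

The inspection is finished and handed in at 64 s of robot time. The sign-off gives no verdict.

- **Gauging:** Three green-stickered housings were there. They went onto pins 1, 2 and 3. The ones on pins 1 and 3 went fully down. The one on pin 2 stopped about 16 mm up and held at 29 N.
- **Button:** With all three on, I pressed the button to its stop and let it up. Force stood at about 4 N near the stop and fell to zero over about 6 mm as I let up.
- **Sorting:** The two sound housings are in the pass tray. The stuck one and both red-stickered housings are in the reject tray.

**Last checks:** The two overhead views matched the expected seated poses. The two pass-tray bores, measured more closely, were within about half a pixel (1–2 mm). The other housing-shaped parts and the bystanders looked unmoved, and the arm stands clear with the gripper open.

**Disagreements:**
- My early camera fits of the pass tray differed by 2–3 mm because of shadows. I used its corners instead, and both housings dropped into their pockets without resistance.
- The cameras put the button top about 5 mm lower than the contact force showed.

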